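# Complete the site model with four building models

## Task

Complete the architect's site model, viewed from the road along the board's front edge: set the low square plinth on the board midway between the courtyard block and the sawtooth works and square to the board, and stand the tall tower squarely on the middle of the plinth. Put the gabled house directly behind the sawtooth works with a gable end facing the road, and the round pavilion directly in front of the courtyard block (on its road side), each centred on its neighbour across a gap of about 3 cm. All four must stand upright and released; leave the tape roll and the glue bottle where they are.

Things in the scene. Friction and masses are not known exactly. Their poses are not given: they have to be found in the camera images.
- site_board: Fixed flat pale-grey card model board, 300 mm (its x) by 270 mm (its y), 10 mm thick; origin at the centre of its underside, so its top is at z = 10 mm. Its grey road, 36 mm wide, with white dashes, runs along its whole front edge (-x, the edge nearer the robot; the board is turned up to 20 degrees either way). Seen from the road, behind is the board's +x and left its +y. It lies on the robot's left or right, the cutting mat on the other side.
- courtyard_block: Existing building glued to the board: brown card block 50 x 50 mm, 30 mm high, with a square open courtyard of 22 mm through its middle. Origin at the centre of its underside, on the board's top; axes parallel to the board's. It stands at one end, left or right, of a row parallel to the road through the board's middle; the centres of the two existing buildings are 170 mm apart, 85 mm either side of the board's centre.
- sawtooth_works: Existing building glued to the board: brown card works 50 x 50 mm, 36 mm high, with a roof of three parallel sawtooth ridges. Origin at the centre of its underside, on the board's top; axes parallel to the board's. It stands at the other end of the row from the courtyard block.
- plinth: Loose pale-wood model: the low square block with a flat top, 56 x 56 mm, 25 mm high, about 55 g. Origin at the centre of its underside, z up. x and y square to its sides. At the start it stands upright on a 3 mm thick green cutting mat, turned up to 30 degrees either way from the robot's x. 
- tower: Loose pale-wood model: the tall square block, 34 x 34 mm, 80 mm high, about 60 g. Origin at the centre of its underside, z up. x and y square to its sides. At the start it stands upright on a 3 mm thick green cutting mat, turned up to 30 degrees either way from the robot's x. 
- house: Loose pale-wood model: the house with a gabled (pitched) roof; 50 mm long along its ridge (its x), 40 mm wide between its upright long walls (its y), walls 30 mm high, ridge at 48 mm, about 45 g. The gable ends face its +x and -x. Origin at the centre of its underside, z up. At the start it stands upright on a 3 mm thick green cutting mat, turned up to 30 degrees either way from the robot's x. 
- pavilion: Loose pale-wood model: the round pavilion, 46 mm across, upright wall 27 mm high, low conical roof to 35 mm, about 40 g. Origin at the centre of its underside, z up. At the start it stands upright on a 3 mm thick green cutting mat, turned up to 30 degrees either way from the robot's x. 
- tape_roll: Bystander: loose tan roll of tape lying flat on the mat among the models, 50 mm outside, open hole 36 mm, 22 mm high. Origin at the centre of its underside, z up. 
- glue_bottle: Bystander: loose white glue bottle with an orange cap, 44 mm across, 110 mm high, standing on the table beyond the board and mat. Origin at the centre of its underside, z up. 
Mind the look-alikes: they are no part of the job. What is shaped like the pavilion but red, turquoise or yellow is not meant.

How it is judged (in metres and radians):
At the end, for the whole second after the job is handed in: On the board: plinth midway between the buildings, house behind the works, pavilion in front of the courtyard block (gaps 15-45 mm), each within 13 mm of line; tower on the plinth within 11 mm of its centre. Square within 0.2 rad, ridge away from the road, upright within 0.08 rad, at rest (x of plinth in the frame of site_board between -0.013 and 0.013 m and y of plinth in the frame of site_board between -0.013 and 0.013 m and z of plinth in the frame of site_board between 0.006 and 0.014 m and (angle between the x axis of plinth and the x axis of site_board, either way round below 0.2 rad or angle between the x axis of plinth and the y axis of site_board, either way round below 0.2 rad) and x of tower in the frame of plinth between -0.011 and 0.011 m and y of tower in the frame of plinth between -0.011 and 0.011 m and z of tower in the frame of plinth between 0.021 and 0.029 m and (angle between the x axis of tower and the x axis of plinth, either way round below 0.2 rad or angle between the x axis of tower and the y axis of plinth, either way round below 0.2 rad) and x of house in the frame of sawtooth_works between 0.065 and 0.095 m and y of house in the frame of sawtooth_works between -0.013 and 0.013 m and z of house in the frame of sawtooth_works between -0.004 and 0.004 m and angle between the x axis of house and the x axis of site_board, either way round below 0.2 rad and x of pavilion in the frame of courtyard_block between -0.093 and -0.063 m and y of pavilion in the frame of courtyard_block between -0.013 and 0.013 m and z of pavilion in the frame of courtyard_block between -0.004 and 0.004 m and angle between each of plinth, tower, house, pavilion's own z axis and vertical below 0.08 rad and linear speed of each of plinth, tower, house, pavilion below 0.02 m/s and angular speed of each of plinth, tower, house, pavilion below 0.2 rad/s); the robot touches nothing.
It fails at once if the tape roll is moved by more than 15 mm (distance of tape_roll from where it was at the start of the episode above 0.015 m).
It fails at once if the glue bottle is moved by more than 15 mm (distance of glue_bottle from where it was at the start of the episode above 0.015 m).
It also fails if it takes over 128 s, if anything falls off the work surface, if the arm or the gripper's body presses on something with over 40 N, if the wrist force passes 120 N, or if a joint passes its speed limit or range.

## Robot

A 6-joint arm with a two-finger parallel gripper is mounted at the origin on the work surface. World frame = base frame: x ahead of the robot, y to its left, z up, the work surface at z = 0. Lengths are in mm, angles in rad, forces in N, time in s.
With the tool pointing down it reaches from about 375 to 975 mm from the base axis. Payload 3.8 kg.
Tool frame: the origin (TCP) lies where the fingers leave the gripper's body, on its centre line; the fingertips stand 64 mm ahead of it and the grasp point (between the pads) lies 45 mm ahead of it; y points along the fingers, x is the direction in which the jaws open and shut, and the axes are right-handed (so a half turn about y gives the same grasp; the last joint's range is limited). The gripper opens to 88 mm and grips with 3 to 60 N. Pads are 18 mm wide; open, the fingers measure 123 mm over their backs; the gripper's body (75 mm by 187 mm) begins 45 mm behind the grasp point.
Start: joints at [-1.282, 0.264, 1.604, -0, 1.274, -0.037], TCP at [216.04, -639.489, 302.706] pointing down, gripper open.
Joint ranges: [-2.63, 2.63], [-0.94, 2.18], [0.31, 2.57], [-1.31, 4.45], [0, 2.66], [-2.55, 2.55]. Speed limits (rad/s): [2.57, 2.57, 3.14, 3.14, 3.14, 3.14].

## Interface

Orientations are given as [roll, pitch, yaw] about the fixed x, y, z axes, in that order (R = Rz(yaw) Ry(pitch) Rx(roll)).
In Python, from bench import * gives the robot as it stands.
- The arm moves only by the tool arm_command, never from a script. Its arguments are lists of equal length, an entry for each row: "gripper": the opening, from -1 (shut) to 1 (fully open), so that 0 is half open; "slide": the shift along the tool's x, y, z as a fraction of full scale, a list of three; "rotation": the turn, a rotation vector about the tool's x, y, z as a fraction of full scale, a list of three. In form: {"gripper": [gripper, ...], "slide": [[tx, ty, tz], ...], "rotation": [[rx, ry, rz], ...]}. A call has exactly 8 rows; each row shifts and turns the pose as measured when the row begins, along the tool's axes as they then stand; what a row does not reach is not made up. Full scale, the value 1, is 50 cm for a shift and 6 degrees for a turn. A row lasts 1/10 s, in which the tool goes at most 50 mm and 8.59 degrees, less where a joint would pass 70% of its speed; a pose out of reach is approached as far as the arm can. A call with a number of a shift or a turn outside -1 to 1 is refused whole. A call with a gripper value outside its range is refused whole. The fingers move at their own pace and stop on an object; the grip force is fixed at half the most. Time passes only in rows, so rows that do not move let the fingers close, or fill a call up. It gives the time, the measured TCP pose, the force and the opening at its end, in the units of the state.
- state(): the state, without advancing time (a new reading comes with each control period).
- read_camera(name): name is "scene" or "top" or "wrist"; returns a dict with "image" (384x512x3 uint8, red, green, blue), "z_map" (384x512 float32, mm along the optical axis (not along the pixel's ray), 0 where there is no reading), "vfov" (degrees; the focal length in pixels is half the picture's height over the tangent of half this angle, whatever the lens; pixels are square), "cx", "cy" (the principal point, pixels), "R" (3x3) and "t" (3): a world point X has camera coordinates R X + t. Camera axes: x right, y down, z forward; pixel columns grow to the right and rows downward; lengths in mm; the calibration is good to about 2 mm. A picture is of the moment at which its call begins.
- finish_job(): hands the job in, once; it reports no verdict.
The state is a dict: "time_s": time; "qpos": joint angles; "qd": joint speeds; "joint_torque": joint torques, N m; "position": TCP position; "tcp_rot": TCP orientation; "ft_force": force on the tool from outside, world axes, zero at the start; "moment": the same for the moment, N m; "finger_gap": finger opening in mm.
Only numpy, scipy, OpenCV 4.12 (cv2) and the standard library are available. Lean on these libraries where they do the work, as an engineer would, in place of code of your own. Each camera call takes 0.05 s, during which the arm holds its last target.

## Working session

There is one attempt and no reset: what is moved stays moved. The work goes in short steps, Python scripts to look and compute and a tool call to move; the robot and the scene stay as the last step left them, time stands still between calls to the robot, and variables do not carry over. Pictures are saved under pics/ and viewed, and the job is handed in when it is done.

Besides the shell and the picture viewer there is one more tool, called after "Call:" by a JSON object that holds its "fn" and its "kwargs", one argument or row to a line. arm_command: Moves the arm, as the interface text tells. Its arguments: {"type":"object","properties":{"gripper":{"type":"array"},"slide":{"type":"array"},"rotation":{"type":"array"}},"required":["gripper","slide","rotation"]}

```bash
ls; mkdir -p pics; python3 - <<'E'
from bench import *
import cv2
s=state();print({k:s[k] for k in ['time_s','position','tcp_rot','finger_gap','ft_force']})
for n in ['scene','top','wrist']:
    c=read_camera(n)
    cv2.imwrite(f'pics/{n}0.png',c['image'][:,:,::-1])
    import numpy as np
    np.savez(f'{n}0.npz',**c)
    print(n,c['vfov'],c['cx'],c['cy'],np.round(c['R'],3).tolist(),np.round(c['t'],1))
E
```

```text
pics
{'time_s': 0.0, 'position': array([ 215.88001946, -638.95547295,  301.41511552]), 'tcp_rot': array([-1.57072115,  0.00219383, -1.24498227]), 'finger_gap': 87.96069292522017, 'ft_force': array([-0.22027899, -0.48007538,  0.17243969])}
scene 46.26263073366993 257.7330111127675 196.97331747160916 [[-0.016, 1.0, -0.008], [0.784, 0.008, -0.621], [-0.621, -0.016, -0.784]] [  74.7 -418.5 1494.7]
top 56.78870448055581 256.225185013134 200.18771359834207 [[0.013, -1.0, -0.004], [-0.973, -0.012, -0.229], [0.228, 0.007, -0.974]] [-49.5 578.7 926.5]
wrist 62.418551120039254 258.622338276079 193.5491266212876 [[0.319, -0.948, -0.002], [-0.906, -0.305, 0.294], [-0.279, -0.092, -0.956]] [-674.4  -39.6  390.3]
```

View pics/scene0.png

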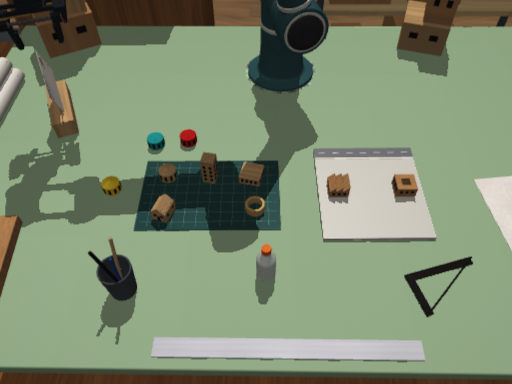

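View pics/top0.png

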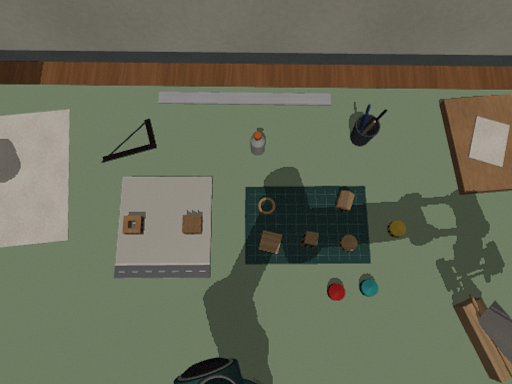

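View pics/wrist0.png

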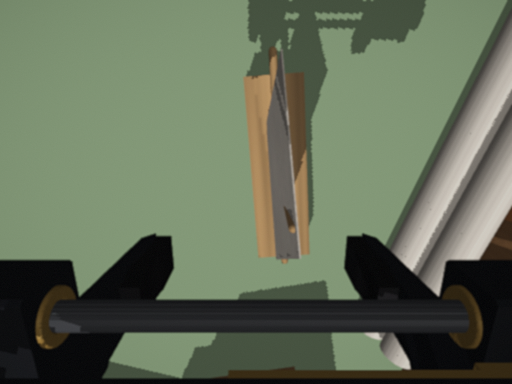

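The scene picture shows the board on the robot's left, around (370,192), with the sawtooth at (339,184) and the courtyard block at (404,184). The mat is around (210,193).

What could be taken for each model (scene pixels):
- **Pavilion:** pale wood at (167,173). The look-alikes are red (188,138), turquoise (156,141) and yellow (111,185), and the tape ring at (255,206) is also round.
- **Tower:** (209,168).
- **Plinth:** (252,173).
- **House:** (163,208).

I'll crop in closer and measure.

```bash
cat > h.py <<'E'
import numpy as np, cv2
def foc(c): return float(c['image'].shape[0]/2/np.tan(np.radians(float(c['vfov']))/2))
def load(f):
    d=np.load(f); return {k:d[k] for k in d.files}
def ray(c,u,v):
    f=foc(c);u=np.atleast_1d(u).astype(float);v=np.atleast_1d(v).astype(float)
    d=np.stack([(u-c['cx'])/f,(v-c['cy'])/f,np.ones_like(u)],-1)
    return -c['R'].T@c['t'], d@c['R']
def plane(c,u,v,z):
    o,d=ray(c,u,v); s=(z-o[2])/d[:,2]; return o+s[:,None]*d
def proj(c,X):
    X=np.atleast_2d(X).astype(float); q=X@c['R'].T+c['t']; f=foc(c)
    return np.stack([q[:,0]/q[:,2]*f+c['cx'],q[:,1]/q[:,2]*f+c['cy']],-1)
def cloud(c):
    h,w=c['z_map'].shape; u,v=np.meshgrid(np.arange(w),np.arange(h))
    o,d=ray(c,u.ravel(),v.ravel()); P=o+d*c['z_map'].ravel()[:,None]
    P[c['z_map'].ravel()<=0]=np.nan
    return P.reshape(h,w,3)
def tri(c1,p1,c2,p2):
    o1,d1=ray(c1,*p1);o2,d2=ray(c2,*p2);d1=d1[0];d2=d2[0]
    A=np.stack([d1,-d2],1);s=np.linalg.lstsq(A,o2-o1,rcond=None)[0]
    a=o1+s[0]*d1;b=o2+s[1]*d2;return (a+b)/2,np.linalg.norm(a-b)
E
python3 - <<'E'
from h import *
t=load('top0.npz');s=load('scene0.npz')
a=t['image'][160:310,95:425];b=s['image'][125:245,90:440]
cv2.imwrite('pics/topc.png',cv2.resize(a,None,fx=2.4,fy=2.4,interpolation=cv2.INTER_CUBIC)[:,:,::-1])
cv2.imwrite('pics/scenec.png',cv2.resize(b,None,fx=2.2,fy=2.2,interpolation=cv2.INTER_CUBIC)[:,:,::-1])
P=cloud(t);Q=cloud(s)
for n,(u,v) in dict(table=(230,300),mat=(290,220),plinth=(272,240),tower=(312,237),house=(346,199),pav=(349,242),tape=(259,206),glue=(258,136),saw=(192,224),court=(126,224),board=(160,250)).items(): print(n,np.round(P[v,u]))
for n,(u,v) in dict(table=(300,250),mat=(225,190),plinth=(254,168),tower=(210,157),house=(162,203),pav=(167,169),glue=(266,250),saw=(339,184),court=(404,180),board=(370,210)).items(): print('s',n,np.round(Q[v,u]))
E
```

```text
table [306.  28.  -0.]
mat [ 535. -142.    5.]
plinth [473. -88.  28.]
tower [ 476. -193.   83.]
house [ 590. -298.   49.]
pav [ 469. -303.   39.]
tape [571. -50.  27.]
glue [754. -45. 108.]
saw [515. 140.  36.]
court [511. 325.  44.]
board [442. 232.  11.]
s table [695.  36.   1.]
s mat [ 514. -152.    3.]
s plinth [460. -77.  29.]
s tower [ 474. -187.   84.]
s house [ 592. -298.   46.]
s pav [ 474. -304.   38.]
s glue [764. -44. 113.]
s saw [524. 139.  41.]
s court [499. 310.  30.]
s board [583. 215.  12.]
```

View pics/topc.png

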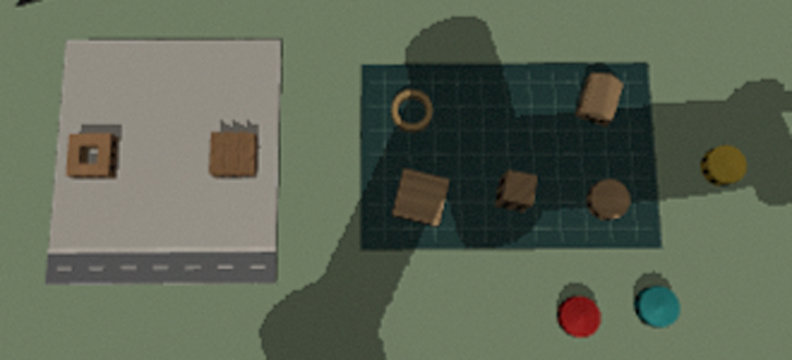

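View pics/scenec.png

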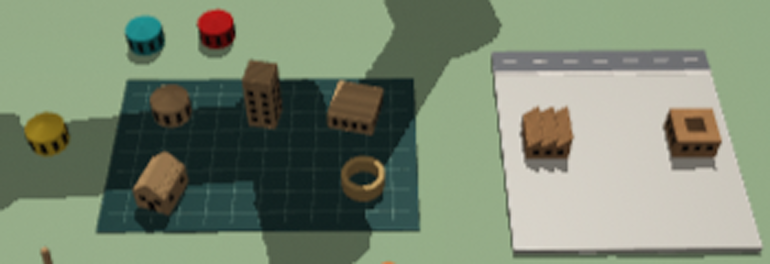

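```bash
cat >> h.py <<'E'
def rpy(r):
    a,b,g=r; c,s=np.cos,np.sin
    Rx=np.array([[1,0,0],[0,c(a),-s(a)],[0,s(a),c(a)]]);Ry=np.array([[c(b),0,s(b)],[0,1,0],[-s(b),0,c(b)]]);Rz=np.array([[c(g),-s(g),0],[s(g),c(g),0],[0,0,1]])
    return Rz@Ry@Rx
def plan(st,p,yaw):
    """shift (mm) in tool axes and rotation vec (deg, tool axes) to reach p, tool down with yaw"""
    from scipy.spatial.transform import Rotation as Ro
    R=rpy(st['tcp_rot']); G=rpy([-np.pi/2,0,yaw])
    d=R.T@(np.array(p)-st['position']); w=Ro.from_matrix(R.T@G).as_rotvec()
    return d,np.degrees(w)
E
python3 - <<'E'
from h import *
from bench import *
w=load('wrist0.npz');s=state();R=rpy(s['tcp_rot'])
o=-w['R'].T@w['t'];print('cam in tool',R.T@(o-s['position']));print('cam axes in tool',np.round(R.T@w['R'].T,3))
for p,y in (((440,-190,330),0.0),((300,-190,330),-1.57)):
  d,wv=plan(s,p,y);print(d/500,wv/6)
E
```

```text
cam in tool [  0.60965648 -81.54299357  76.02907793]
cam axes in tool [[ 1.    -0.001 -0.001]
 [ 0.    -0.294  0.956]
 [-0.001 -0.956 -0.294]]
[-0.70758135 -0.05537257  0.71204908] [-1.06903520e-02 -1.18889833e+01 -1.37716082e-02]
[-0.79719585 -0.05523649  0.4467771 ] [ 2.04329016e-03  3.10340853e+00 -1.62738475e-02]
```

Call:
{"fn": "arm_command", "kwargs": {
  "gripper": [1, 1, 1, 1, 1, 1, 1, 1],
  "slide": [
    [0, -0.02, 0],
    [0, -0.02, 0],
    [0, -0.02, 0],
    [0, -0.02, 0],
    [-0.08, 0, 0.046],
    [-0.08, 0, 0.046],
    [-0.08, 0, 0.046],
    [-0.08, 0, 0.046]
  ],
  "rotation": [
    [0, 0.78, 0],
    [0, 0.78, 0],
    [0, 0.78, 0],
    [0, 0.78, 0],
    [0, 0, 0],
    [0, 0, 0],
    [0, 0, 0],
    [0, 0, 0]
  ]
}}

```text
time_s: 0.95
position: [309.1, -479.3, 338.1]
tcp_rot: [-1.575, 0.008, -1.595]
ft_force: [0.2, 0.3, 0.3]
finger_gap: 88.0
```

Call:
{"fn": "arm_command", "kwargs": {
  "gripper": [1, 1, 1, 1, 1, 1, 1, 1],
  "slide": [
    [-0.084, 0, 0.049],
    [-0.084, 0, 0.049],
    [-0.084, 0, 0.049],
    [-0.084, 0, 0.049],
    [-0.084, 0, 0.049],
    [-0.084, 0, 0.049],
    [-0.084, 0, 0.049],
    [0, 0, 0]
  ],
  "rotation": [
    [0, 0, 0],
    [0, 0, 0],
    [0, 0, 0],
    [0, 0, 0],
    [0, 0, 0],
    [0, 0, 0],
    [0, 0, 0],
    [0, 0, 0]
  ]
}}

```text
time_s: 1.75
position: [491.9, -174.4, 338.4]
tcp_rot: [-1.574, 0.011, -1.592]
ft_force: [0.2, 0.5, 0.3]
finger_gap: 88.3
```

```bash
cat >> h.py <<'E'
def snap(name,f):
    from bench import read_camera,state
    c=read_camera(name); np.savez(f+'.npz',**c); cv2.imwrite('pics/'+f+'.png',cv2.resize(c['image'],None,fx=1.5,fy=1.5,interpolation=cv2.INTER_CUBIC)[:,:,::-1]); return c
E
python3 - <<'E'
from h import *
from bench import *
c=snap('wrist','w1'); s=state();print(s['position'],s['tcp_rot'],s['time_s'])
E
```

```text
[ 490.87579481 -176.27755159  338.30967492] [-1.57475045  0.00924837 -1.59284277] 1.8
```

View pics/w1.png

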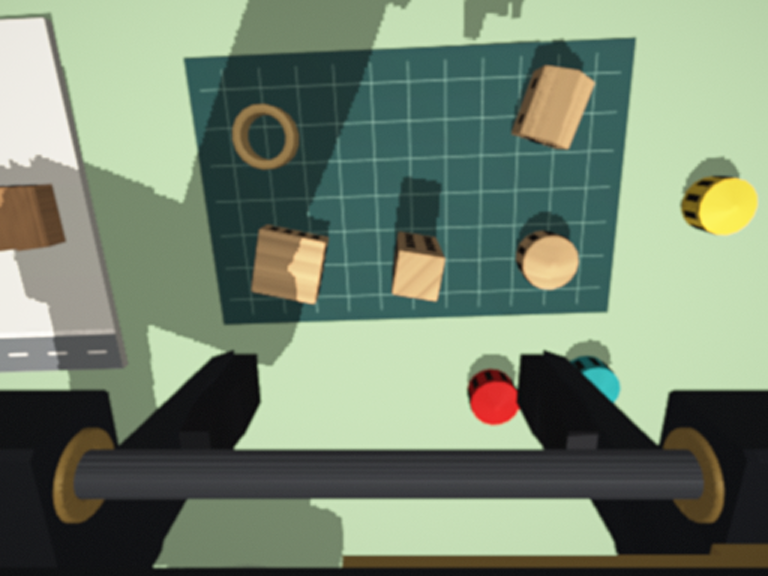

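The wrist picture (1.5x scale) shows:
- tape (265,136), plinth (290,265) and tower (418,266)
- the wooden pavilion (549,262) and house (555,106)
- red (493,397), turquoise (600,380) and yellow (725,206) look-alikes, off the mat

Next I'll measure the tops.

```bash
cat > meas.py <<'E'
from h import *
def wood(c):
    hsv=cv2.cvtColor(c['image'],cv2.COLOR_RGB2HSV)
    m=cv2.inRange(hsv,(5,60,40),(22,255,255))
    return cv2.morphologyEx(m,cv2.MORPH_OPEN,np.ones((3,3),np.uint8))
def blobs(c,amin=150):
    m=wood(c); n,l,st,ce=cv2.connectedComponentsWithStats(m)
    return [(l==i,ce[i],st[i]) for i in range(1,n) if st[i][4]>amin]
E
python3 - <<'E'
from meas import *
c=load('w1.npz');P=cloud(c)
im=c['image'].copy()
for b,ce,st in blobs(c):
    if ce[1]>230: continue
    k=cv2.erode(b.astype(np.uint8),np.ones((3,3)))>0
    pts=P[k];z=pts[:,2]
    print(np.round(ce),st[4],'z pct',np.round(np.nanpercentile(z,[5,25,50,75,95]),1),'xy',np.round(np.nanmedian(pts,0)))
    im[b]=im[b]//2+np.array([127,0,127],np.uint8)
cv2.imwrite('pics/mask1.png',im[:,:,::-1])
# depth noise on table/mat
print('mat z',np.nanstd(P[100:140,200:240,2]) if 0 else np.round(np.nanpercentile(P[130:150,220:260,2],[5,50,95]),1))
E
```

```text
[369.  70.] 2043 z pct [26.8 36.5 41.2 46.1 49.8] xy [ 592. -296.   41.]
[176.  90.] 932 z pct [14.  23.  24.2 24.9 25.8] xy [576. -71.  24.]
[ 19. 145.] 1658 z pct [15.8 29.8 37.2 40.9 44.7] xy [516. 120.  37.]
[192. 176.] 2053 z pct [25.9 27.1 27.7 28.2 28.9] xy [472. -86.  28.]
[278. 179.] 1246 z pct [44.3 81.7 82.4 83.  83.7] xy [ 480. -194.   82.]
[365. 173.] 1189 z pct [26.7 30.8 32.5 34.5 37.1] xy [ 472. -304.   32.]
mat z [1.3 2.8 4.1]
```

View pics/mask1.png

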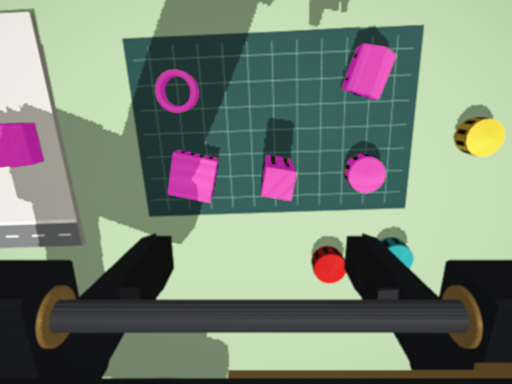

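```bash
cat > fit.py <<'E'
from meas import *
def rectfit(c,b,zlo,zhi=999):
    P=cloud(c);pts=P[b];pts=pts[(pts[:,2]>zlo)&(pts[:,2]<zhi)]
    ctr,(w,h),a=cv2.minAreaRect(pts[:,:2].astype(np.float32))
    # robust: use percentiles along the axes
    out=[]
    best=None
    for ang in np.radians(np.arange(0,90,0.5)):
        A=np.array([[np.cos(ang),np.sin(ang)],[-np.sin(ang),np.cos(ang)]]);q=pts[:,:2]@A.T
        lo,hi=np.percentile(q,[1.5,98.5],axis=0);ar=np.prod(hi-lo)
        if best is None or ar<best[0]: best=(ar,ang,A.T@((lo+hi)/2),hi-lo)
    return dict(ctr=np.round(best[2],1),deg=np.degrees(best[1]),size=np.round(best[3],1),z=np.round(np.median(pts[:,2]),1),n=len(pts),cv=(np.round(ctr,1),round(w,1),round(h,1),round(a,1)),mean=np.round(pts.mean(0),1))
def near(c,X,amin=150):
    u=proj(c,X)[0]; return min(blobs(c,amin),key=lambda t:np.hypot(*(t[1]-u)))[0]
E
python3 - <<'E'
from fit import *
c=load('w1.npz');s=load('scene0.npz');t=load('top0.npz')
T=dict(plinth=((472,-86,28),24),tower=((480,-194,82),78),house=((592,-296,41),31.5),pav=((472,-304,35),29),tape=((576,-60,24),19))
for n,(X,z) in T.items():
    print(n,rectfit(c,near(c,X),z))
    for nm,k in(('s',s),('t',t)):
        r=rectfit(k,near(k,X,40),z);print('    ',nm,r['ctr'],r['size'],r['z'],r['mean'],r['deg'])
E
```

```text
plinth {'ctr': array([470. , -84.8]), 'deg': np.float64(78.0), 'size': array([54.1, 54.4]), 'z': np.float64(27.7), 'n': 1864, 'cv': (array([469.5, -84.3]), 56.3, 56.5, 77.5), 'mean': array([470.6, -84.8,  27.6])}
     s [470.1 -84.4] [53.4 55.1] 30.1 [471.7 -84.5  30. ] 77.0
     t [467.8 -82.9] [53.9 54.1] 28.3 [467.6 -83.1  28.3] 79.0
tower {'ctr': array([ 475.3, -193.1]), 'deg': np.float64(79.5), 'size': array([33., 33.]), 'z': np.float64(82.6), 'n': 928, 'cv': (array([ 475. , -193.3]), 34.1, 34.6, 79.6), 'mean': array([ 475.7, -193.2,   82.6])}
     s [ 477.  -192.8] [31.3 31.6] 84.6 [ 478.4 -192.6   84.4] 81.0
     t [ 473.3 -191.7] [31.8 32.6] 83.3 [ 473.1 -191.7   83.2] 79.5
house {'ctr': array([ 591.1, -300.8]), 'deg': np.float64(73.0), 'size': array([38.7, 49.1]), 'z': np.float64(41.8), 'n': 1742, 'cv': (array([ 591.2, -300.9]), 40.7, 50.2, 71.9), 'mean': array([ 592.1, -298.6,   41.8])}
     s [ 591.8 -300.6] [38.6 49.3] 43.2 [ 595.1 -298.    43.5] 72.5
     t [ 589.3 -298.9] [37.5 49.1] 41.9 [ 588.7 -297.6   42.1] 69.5
pav {'ctr': array([ 469.8, -306.8]), 'deg': np.float64(89.5), 'size': array([41.5, 40.4]), 'z': np.float64(32.6), 'n': 984, 'cv': (array([ 470.1, -307.1]), 44.4, 44.2, 0.9), 'mean': array([ 470.7, -305.9,   32.9])}
     s [ 472.4 -307.4] [40.6 36.7] 35.1 [ 473.8 -306.1   35.4] 83.0
     t [ 468.4 -305.9] [39.2 40.2] 33.9 [ 467.7 -304.8   33.8] 67.0
tape {'ctr': array([575.5, -73.9]), 'deg': np.float64(5.0), 'size': array([46.3, 46.3]), 'z': np.float64(24.4), 'n': 716, 'cv': (array([575.5, -73.5]), 48.6, 48.5, 9.2), 'mean': array([576.2, -73.7,  24.2])}
     s [576.5 -73.1] [45.4 46.9] 25.7 [577.6 -73.6  25.4] 62.50000000000001
     t [573. -72.] [46.  43.7] 25.0 [572.7 -71.2  24.9] 0.0
```

Call:
{"fn": "arm_command", "kwargs": {
  "gripper": [1, 1, 1, 1, 1, 1, 1, 1],
  "slide": [
    [-0.095, -0.01, 0],
    [-0.095, -0.01, 0],
    [-0.095, -0.01, 0],
    [-0.095, -0.01, 0],
    [-0.095, -0.01, 0],
    [-0.095, -0.01, 0],
    [-0.095, -0.01, 0],
    [-0.095, -0.01, 0]
  ],
  "rotation": [
    [0, 0, 0],
    [0, 0, 0],
    [0, 0, 0],
    [0, 0, 0],
    [0, 0, 0],
    [0, 0, 0],
    [0, 0, 0],
    [0, 0, 0]
  ]
}}

```text
time_s: 2.6
position: [501.0, 199.9, 379.2]
tcp_rot: [-1.578, 0.002, -1.614]
ft_force: [1.7, -0.6, 0.1]
finger_gap: 87.8
```

Call:
{"fn": "arm_command", "kwargs": {
  "gripper": [1, 1, 1, 1, 1, 1, 1, 1],
  "slide": [
    [-0.03, -0.01, 0],
    [0, 0, 0],
    [0, 0, 0],
    [0, 0, 0],
    [0, 0, 0],
    [0, 0, 0],
    [0, 0, 0],
    [0, 0, 0]
  ],
  "rotation": [
    [0, 0, 0],
    [0, 0, 0],
    [0, 0, 0],
    [0, 0, 0],
    [0, 0, 0],
    [0, 0, 0],
    [0, 0, 0],
    [0, 0, 0]
  ]
}}

```text
time_s: 3.4
position: [502.8, 209.4, 383.1]
tcp_rot: [-1.579, -0.002, -1.62]
ft_force: [-0.5, -0.3, -0.5]
finger_gap: 88.0
```

```bash
python3 - <<'E'
from fit import *
from bench import *
c=snap('wrist','w2'); s=state();print(s['position'],s['tcp_rot'],s['time_s'])
P=cloud(c)
for b,ce,st in blobs(c):
    if ce[1]>240: continue
    z=P[b][:,2];print(np.round(ce),st[4],np.round(np.nanpercentile(z,[5,50,95]),1),np.round(np.nanmedian(P[b],0)))
E
```

```text
[502.75738536 209.43121051 383.05347005] [-1.57952938 -0.00184303 -1.61938805] 3.45
[466.  85.] 1114 [ 5.8 22.6 25.6] [576. -72.  23.]
[309. 139.] 1453 [31.1 38.6 45.4] [518. 141.  39.]
[185. 148.] 1410 [19.2 39.4 40.9] [514. 308.  39.]
[465. 163.] 1843 [11.8 27.4 28.9] [471. -80.  27.]
```

View pics/w2.png

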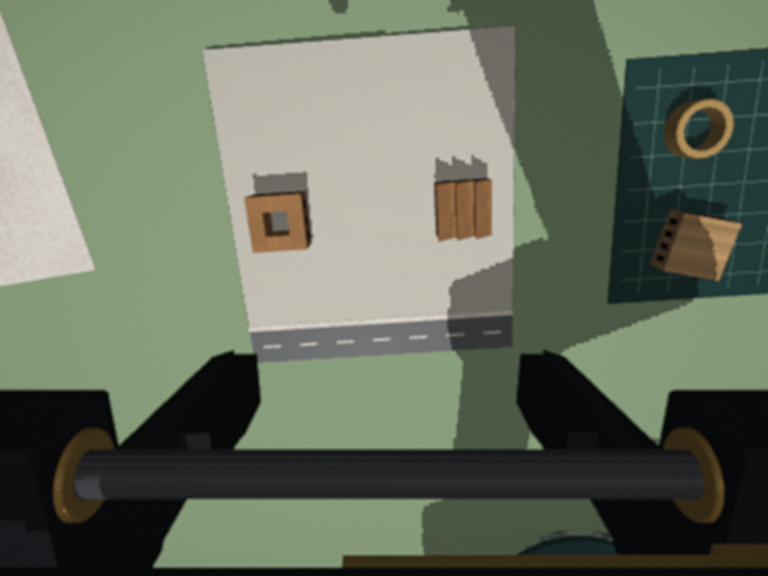

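Wrist picture 2 (1.5x scale) shows the whole board. The courtyard block is at (278,222), the sawtooth works at (463,209) and the road along the bottom edge, y≈340. Next is the fit.

```bash
python3 - <<'E'
from fit import *
for f in ('w2','scene0','top0'):
    c=load(f+'.npz')
    cb=rectfit(c,near(c,(514,308,39),40),36); sw=rectfit(c,near(c,(518,141,39),40),33)
    P=cloud(c)
    hsv=cv2.cvtColor(c['image'],cv2.COLOR_RGB2HSV)
    m=(hsv[...,1]<40)&(hsv[...,2]>60)&(abs(P[...,2]-10)<4)&(P[...,0]>330)&(P[...,0]<700)&(P[...,1]>60)&(P[...,1]<400)
    m=cv2.morphologyEx(m.astype(np.uint8),cv2.MORPH_OPEN,np.ones((3,3)))
    n,l,st,ce=cv2.connectedComponentsWithStats(m); i=1+np.argmax(st[1:,4]); 
    bd=rectfit(c,l==i,5,15)
    for n,r in (('court',cb),('saw',sw),('board',bd)): print(f,n,r['ctr'],r['size'],r['deg'],r['z'],r['cv'])
    d=cb['ctr']-sw['ctr'];print('dist',np.hypot(*d),'mid',(cb['ctr']+sw['ctr'])/2,'yaw',np.degrees(np.arctan2(d[1],d[0]))-90)
E
```

```text
w2 court [513.3 308.6] [49.1 48.8] 89.5 39.7 (array([513.1, 308.8]), 50.2, 50.4, 1.2)
w2 saw [516.5 139.9] [48.5 48.8] 3.5 39.7 (array([516.4, 139.9]), 49.9, 49.9, 1.0)
w2 board [517.7 223.5] [287.7 262.1] 3.0000000000000004 9.7 (array([514.9, 224. ]), 300.0, 270.6, 1.1)
dist 168.73034700373256 mid [514.9  224.25] yaw 1.0866894451367983
scene0 court [514.  307.8] [49.4 50. ] 1.5000000000000002 41.7 (array([513.5, 308.2]), 53.4, 51.7, 1.9)
scene0 saw [517.5 138.7] [48.9 47.9] 3.0000000000000004 41.5 (array([517.5, 138.4]), 51.2, 51.0, 3.2)
scene0 board [586.2 250.1] [228.7 227. ] 66.5 11.7 (array([544.6, 224.1]), 242.5, 270.0, 0.8)
dist 169.13621729245338 mid [515.75 223.25] yaw 1.1857279672527454
top0 court [510.8 309.7] [48.6 49.4] 1.5000000000000002 40.9 (array([510.9, 310.2]), 49.7, 51.5, 1.4)
top0 saw [514.9 140.6] [48.3 48.3] 0.5 41.3 (array([514.8, 140.4]), 49.5, 51.2, 0.2)
top0 board [512.5 224.6] [289.1 260.2] 2.5 10.8 (array([512.8, 225.1]), 298.4, 270.8, 1.1)
dist 169.14969701421282 mid [512.85 225.15] yaw 1.3889218190976322
```

Call:
{"fn": "arm_command", "kwargs": {
  "gripper": [1, 1, 1, 1, 1, 1, 1, 1],
  "slide": [
    [0, 0.03, 0],
    [0, 0.03, 0],
    [0, 0.03, 0],
    [0, 0.03, 0],
    [0, 0.03, 0],
    [0, 0.03, 0],
    [0, 0.03, 0],
    [0, 0.03, 0]
  ],
  "rotation": [
    [0, -1, 0],
    [0, -1, 0],
    [0, -1, 0],
    [0, -1, 0],
    [0, -1, 0],
    [0, -1, 0],
    [0, -1, 0],
    [0, -1, 0]
  ]
}}

```text
time_s: 4.25
position: [504.0, 210.1, 263.1]
tcp_rot: [-1.57, 0.001, -0.748]
ft_force: [-0.2, 0.2, -0.2]
finger_gap: 88.4
```

Call:
{"fn": "arm_command", "kwargs": {
  "gripper": [1, 1, 1, 1, 1, 1, 1, 1],
  "slide": [
    [0, 0.03, 0],
    [0, 0.03, 0],
    [0, 0.03, 0],
    [0, 0.03, 0],
    [0, 0, 0],
    [0, 0, 0],
    [0, 0, 0],
    [0, 0, 0]
  ],
  "rotation": [
    [0, -1, 0],
    [0, -1, 0],
    [0, -1, 0],
    [0, -1, 0],
    [0, 0, 0],
    [0, 0, 0],
    [0, 0, 0],
    [0, 0, 0]
  ]
}}

```text
time_s: 5.05
position: [503.5, 210.4, 200.4]
tcp_rot: [-1.57, 0.002, -0.315]
ft_force: [1.3, -0.6, 0.2]
finger_gap: 88.0
```

```bash
cat > pl.py <<'E'
import sys
from h import *
from bench import state
s=state();p=[float(x) for x in sys.argv[1:4]];y=np.radians(float(sys.argv[4]))
d,w=plan(s,p,y)
print('t',round(s['time_s'],2),'pos',np.round(s['position'],1),'rpy deg',np.round(np.degrees(s['tcp_rot']),2),'gap',round(s['finger_gap'],1),'q6',round(s['qpos'][5],2))
print('slide',np.round(d/500,4),'rot',np.round(w/6,2))
E
python3 pl.py 469.7 -84.5 160 -12
```

```text
t 5.05 pos [503.5 210.4 200.4] rpy deg [-89.98   0.11 -18.03] gap 88.0 q6 0.66
slide [ 0.1185  0.0804 -0.5818] rot [-0.   -1.01 -0.02]
```

Call:
{"fn": "arm_command", "kwargs": {
  "gripper": [1, 1, 1, 1, 1, 1, 1, 1],
  "slide": [
    [0, 0.08, 0],
    [0.0094, 0, -0.0985],
    [0.0094, 0, -0.0985],
    [0.0094, 0, -0.0985],
    [0.0094, 0, -0.0985],
    [0.0094, 0, -0.0985],
    [0.0094, 0, -0.0985],
    [0, 0, 0]
  ],
  "rotation": [
    [0, -1, 0],
    [0, 0, 0],
    [0, 0, 0],
    [0, 0, 0],
    [0, 0, 0],
    [0, 0, 0],
    [0, 0, 0],
    [0, 0, 0]
  ]
}}

```text
time_s: 5.85
position: [476.7, -89.2, 164.5]
tcp_rot: [-1.566, -0.014, -0.206]
ft_force: [0.1, 0.3, -0.6]
finger_gap: 88.2
```

```bash
python3 pl.py 469.7 -84.5 72 -12; python3 -c "
from h import *
snap('wrist','w3')"
```

```text
t 5.85 pos [476.7 -89.2 164.5] rpy deg [-89.7   -0.78 -11.82] gap 88.2 q6 -0.04
slide [-0.0181  0.1849  0.0054] rot [-0.05  0.03  0.13]
```

View pics/w3.png

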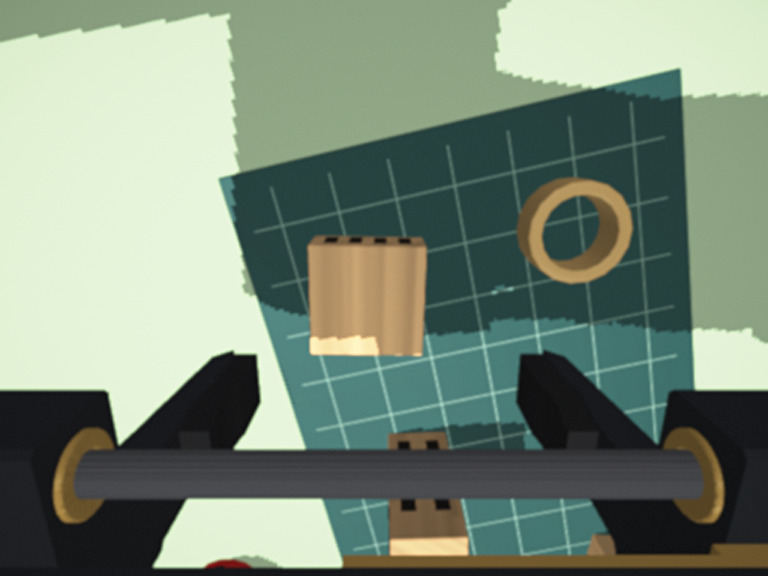

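The close crop confirms the pick. The plinth at (367,298) is square to the jaws, and the tape is clear at (578,230).

```bash
python3 -c "
from fit import *
c=load('w3.npz');r=rectfit(c,near(c,(470,-84,28)),24);print(r)
r=rectfit(c,near(c,(575,-74,25)),19);print(r['cv'])
"
```

```text
{'ctr': array([469.4, -83.1]), 'deg': np.float64(75.5), 'size': array([52.8, 54. ]), 'z': np.float64(27.7), 'n': 5176, 'cv': (array([469.1, -84.2]), 56.0, 56.0, 76.9), 'mean': array([470.8, -81. ,  27.6])}
(array([574.6, -73. ]), 49.1, 48.8, 14.7)
```

Call:
{"fn": "arm_command", "kwargs": {
  "gripper": [1, 1, 1, 1, 1, 1, 1, 1],
  "slide": [
    [-0.018, 0.05, 0.0054],
    [0, 0, 0],
    [0, 0, 0],
    [0, 0, 0],
    [0, 0, 0],
    [0, 0, 0],
    [0, 0, 0],
    [0, 0, 0]
  ],
  "rotation": [
    [-0.05, 0.03, 0.13],
    [0, 0, 0],
    [0, 0, 0],
    [0, 0, 0],
    [0, 0, 0],
    [0, 0, 0],
    [0, 0, 0],
    [0, 0, 0]
  ]
}}

```text
time_s: 6.7
position: [474.4, -78.8, 145.1]
tcp_rot: [-1.568, -0.01, -0.206]
ft_force: [0.4, 0.1, 0.2]
finger_gap: 87.9
```

```bash
python3 pl.py 469.7 -84.5 72 -12
```

```text
t 6.7 pos [474.4 -78.8 145.1] rpy deg [-89.82  -0.59 -11.8 ] gap 87.9 q6 -0.01
slide [-0.0084  0.1461 -0.0136] rot [-0.03  0.03  0.1 ]
```

Call:
{"fn": "arm_command", "kwargs": {
  "gripper": [1, 1, 1, 1, 1, 1, 1, 1],
  "slide": [
    [-0.004, 0.03, -0.006],
    [-0.003, 0.03, -0.004],
    [-0.002, 0.02, -0.002],
    [0, 0.02, 0],
    [0, 0, 0],
    [0, 0, 0],
    [0, 0, 0],
    [0, 0, 0]
  ],
  "rotation": [
    [-0.03, 0.05, 0.1],
    [0, 0.05, 0],
    [0, 0, 0],
    [0, 0, 0],
    [0, 0, 0],
    [0, 0, 0],
    [0, 0, 0],
    [0, 0, 0]
  ]
}}

```text
time_s: 7.5
position: [468.1, -84.4, 90.6]
tcp_rot: [-1.571, 0.003, -0.218]
ft_force: [-0.4, -0.2, -0.1]
finger_gap: 88.1
```

```bash
python3 pl.py 469.4 -84.4 72 -12.5
```

```text
t 7.5 pos [468.1 -84.4  90.6] rpy deg [-90.03   0.16 -12.48] gap 88.1 q6 -0.01
slide [0.0027 0.0371 0.0007] rot [ 0.01  0.   -0.03]
```

Call:
{"fn": "arm_command", "kwargs": {
  "gripper": [1, 1, 1, -1, -1, -1, -1, -1],
  "slide": [
    [0.0025, 0.025, 0],
    [0, 0.015, 0],
    [0, 0.003, 0],
    [0, 0, 0],
    [0, 0, 0],
    [0, 0, 0],
    [0, 0, 0],
    [0, 0, 0]
  ],
  "rotation": [
    [0, 0, 0],
    [0, 0, 0],
    [0, 0, 0],
    [0, 0, 0],
    [0, 0, 0],
    [0, 0, 0],
    [0, 0, 0],
    [0, 0, 0]
  ]
}}

```text
time_s: 8.3
position: [470.3, -84.8, 68.2]
tcp_rot: [-1.571, 0.0, -0.218]
ft_force: [0.4, 0.1, -0.7]
finger_gap: 55.7
```

Call:
{"fn": "arm_command", "kwargs": {
  "gripper": [-1, -1, -1, -1, -1, -1, -1, -1],
  "slide": [
    [0, 0, 0],
    [0, 0, 0],
    [0, 0, 0],
    [0, 0, 0],
    [0, 0, 0],
    [0, 0, 0],
    [0, 0, 0],
    [0, 0, 0]
  ],
  "rotation": [
    [0, 0, 0],
    [0, 0, 0],
    [0, 0, 0],
    [0, 0, 0],
    [0, 0, 0],
    [0, 0, 0],
    [0, 0, 0],
    [0, 0, 0]
  ]
}}

```text
time_s: 9.1
position: [470.3, -84.8, 68.4]
tcp_rot: [-1.571, 0.0, -0.218]
ft_force: [-0.2, -0.4, -1.3]
finger_gap: 55.7
```

```bash
python3 pl.py 469.4 -84.4 72 -12.5
```

```text
t 9.1 pos [470.3 -84.8  68.4] rpy deg [-9.003e+01  1.000e-02 -1.246e+01] gap 55.7 q6 -0.01
slide [-0.0019 -0.0072  0.0004] rot [ 0.01  0.01 -0.  ]
```

Call:
{"fn": "arm_command", "kwargs": {
  "gripper": [-1, -1, -1, -1, -1, -1, -1, -1],
  "slide": [
    [0, -0.04, 0],
    [0, -0.06, 0],
    [0, -0.06, 0],
    [0.0144, 0, 0.088],
    [0.0144, 0, 0.088],
    [0.0144, 0, 0.088],
    [0.0144, 0, 0.088],
    [0.0144, 0, 0.088]
  ],
  "rotation": [
    [0, 0, 0],
    [0, -1, 0],
    [0, -1, 0],
    [0, -0.26, 0],
    [0, 0, 0],
    [0, 0, 0],
    [0, 0, 0],
    [0, 0, 0]
  ]
}}

```text
time_s: 9.9
position: [503.7, 137.7, 152.7]
tcp_rot: [-1.571, -0.003, 0.017]
ft_force: [0.3, -0.3, 0.2]
finger_gap: 56.1
```

```bash
python3 pl.py 514.8 224.2 150 1.1
```

```text
t 9.9 pos [503.7 137.7 152.7] rpy deg [-90.02  -0.16   0.98] gap 56.1 q6 0.2
slide [0.0252 0.0054 0.1726] rot [ 0.   -0.02  0.03]
```

Call:
{"fn": "arm_command", "kwargs": {
  "gripper": [-1, -1, -1, -1, -1, -1, -1, -1],
  "slide": [
    [0.012, 0, 0.075],
    [0.01, 0, 0.06],
    [0.003, 0.02, 0.02],
    [0, 0.03, 0.01],
    [0, 0.03, 0],
    [0, 0, 0],
    [0, 0, 0],
    [0, 0, 0]
  ],
  "rotation": [
    [0, 0, 0],
    [0, 0, 0],
    [0, 0, 0],
    [0, 0, 0],
    [0, 0, 0],
    [0, 0, 0],
    [0, 0, 0],
    [0, 0, 0]
  ]
}}

```text
time_s: 10.7
position: [513.2, 225.6, 107.8]
tcp_rot: [-1.573, 0.0, 0.022]
ft_force: [0.2, 0.1, -1.2]
finger_gap: 55.9
```

```bash
python3 pl.py 514.8 224.2 77 1.1; python3 -c "
from h import *
snap('wrist','w4')"
```

```text
t 10.7 pos [513.2 225.6 107.8] rpy deg [-9.012e+01  1.000e-02  1.270e+00] gap 55.9 q6 0.35
slide [ 0.0031  0.0615 -0.0028] rot [ 0.02  0.03 -0.  ]
```

View pics/w4.png

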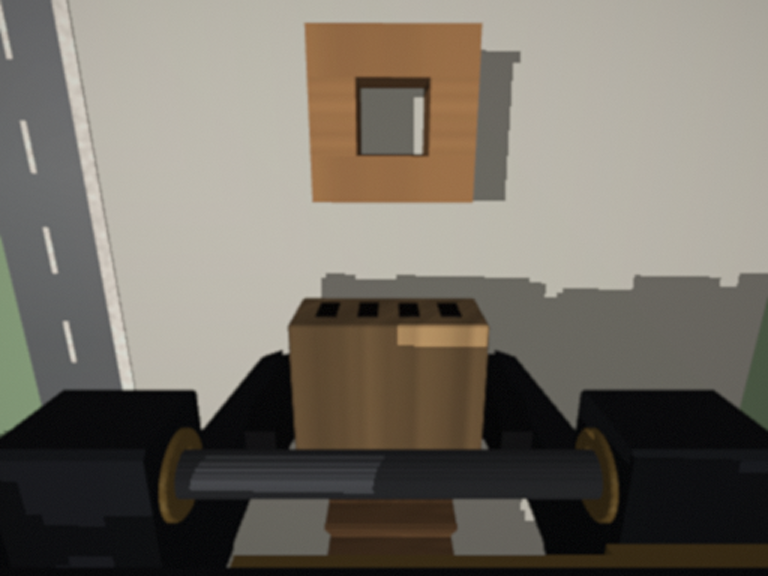

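The plinth hangs at (388,380), in line with the courtyard block at (393,112). I'll lower it.

Call:
{"fn": "arm_command", "kwargs": {
  "gripper": [-1, -1, -1, -1, -1, -1, -1, -1],
  "slide": [
    [0.003, 0.02, -0.003],
    [0, 0.02, 0],
    [0, 0.012, 0],
    [0, 0, 0],
    [0, 0, 0],
    [0, 0, 0],
    [0, 0, 0],
    [0, 0, 0]
  ],
  "rotation": [
    [0, 0, 0],
    [0, 0, 0],
    [0, 0, 0],
    [0, 0, 0],
    [0, 0, 0],
    [0, 0, 0],
    [0, 0, 0],
    [0, 0, 0]
  ]
}}

```text
time_s: 11.55
position: [516.4, 223.3, 81.3]
tcp_rot: [-1.572, -0.003, 0.021]
ft_force: [0.3, 0.8, -0.7]
finger_gap: 55.7
```

```bash
python3 pl.py 514.8 224.2 75.5 1.1
```

```text
t 11.55 pos [516.4 223.3  81.3] rpy deg [-90.06  -0.18   1.18] gap 55.7 q6 0.35
slide [-0.0032  0.0116  0.0019] rot [0.01 0.01 0.03]
```

Call:
{"fn": "arm_command", "kwargs": {
  "gripper": [-1, -1, -1, -1, -1, -1, -1, -1],
  "slide": [
    [-0.002, 0.008, 0.001],
    [0, 0.005, 0],
    [0, 0, 0],
    [0, 0, 0],
    [0, 0, 0],
    [0, 0, 0],
    [0, 0, 0],
    [0, 0, 0]
  ],
  "rotation": [
    [0, 0, 0],
    [0, 0, 0],
    [0, 0, 0],
    [0, 0, 0],
    [0, 0, 0],
    [0, 0, 0],
    [0, 0, 0],
    [0, 0, 0]
  ]
}}

```text
time_s: 12.35
position: [515.9, 224.2, 75.3]
tcp_rot: [-1.571, -0.005, 0.021]
ft_force: [0.1, 0.3, 0.6]
finger_gap: 55.6
```

Call:
{"fn": "arm_command", "kwargs": {
  "gripper": [0.8, 0.8, 0.8, 0.8, 0.8, 0.8, 0.8, 0.8],
  "slide": [
    [0, 0, 0],
    [0, 0, 0],
    [0, 0, 0],
    [0, 0, 0],
    [0, -0.02, 0],
    [0, -0.04, 0],
    [0, -0.06, 0],
    [0, -0.06, 0]
  ],
  "rotation": [
    [0, 0, 0],
    [0, 0, 0],
    [0, 0, 0],
    [0, 0, 0],
    [0, 0, 0],
    [0, 0, 0],
    [0, 0, 0],
    [0, 0, 0]
  ]
}}

```text
time_s: 13.15
position: [512.2, 222.9, 164.2]
tcp_rot: [-1.575, 0.005, 0.021]
ft_force: [0.7, 0.8, 0.3]
finger_gap: 79.2
```

```bash
python3 pl.py 591 -300.7 170 73;python3 pl.py 591 -300.7 170 -107; python3 -c "
from fit import *
c=snap('scene','s5');
r=rectfit(c,near(c,(514.8,224.2,35),60),31);print(r)
c=snap('top','t5');
r=rectfit(c,near(c,(514.8,224.2,35),60),31);print(r)
"
```

```text
t 13.15 pos [512.2 222.9 164.2] rpy deg [-90.24   0.31   1.19] gap 79.2 q6 0.35
slide [ 0.1358 -0.008  -1.0504] rot [  0.   -11.97  -0.07]
t 13.15 pos [512.2 222.9 164.2] rpy deg [-90.24   0.31   1.19] gap 79.2 q6 0.35
slide [ 0.1358 -0.008  -1.0504] rot [ 0.08 18.03  0.  ]
{'ctr': array([517.6, 223.2]), 'deg': np.float64(1.5000000000000002), 'size': array([54.9, 55.2]), 'z': np.float64(36.8), 'n': 367, 'cv': (array([523.3, 223.5]), 72.9, 56.6, 0.7), 'mean': array([521.7, 221.1,  37.4])}
{'ctr': array([510.6, 218.5]), 'deg': np.float64(1.0), 'size': array([64.7, 42.2]), 'z': np.float64(35.8), 'n': 314, 'cv': (array([505.2, 216.7]), 79.6, 44.4, 6.0), 'mean': array([514.7, 217.7,  41.1])}
```

```bash
cat > traj.py <<'E'
import sys
from h import *
from bench import state
# traj.py x y z yawdeg nrows
s=state();p=np.array([float(x) for x in sys.argv[1:4]]);y1=float(sys.argv[4]);n=int(sys.argv[5])
y0=np.degrees(s['tcp_rot'][2]);dy=(y1-y0+180)%360-180
D=(p-s['position'])/n
print('pos',np.round(s['position'],1),'row mm',np.linalg.norm(D),'row rot',round(-dy/n/6,3))
for k in range(n):
    a=np.radians(y0+dy*k/n)
    x=np.array([np.cos(a),np.sin(a),0]);z=np.array([-np.sin(a),np.cos(a),0])
    print([round(D@x/500,3),round(-D[2]/500,3),round(D@z/500,3)])
E
python3 traj.py 591 -300.7 165 73 12
```

```text
pos [515.6 224.3 168.6] row mm 44.198782548329895 row rot -0.997
[np.float64(0.011), np.float64(0.001), np.float64(-0.088)]
[np.float64(0.002), np.float64(0.001), np.float64(-0.088)]
[np.float64(-0.008), np.float64(0.001), np.float64(-0.088)]
[np.float64(-0.017), np.float64(0.001), np.float64(-0.087)]
[np.float64(-0.026), np.float64(0.001), np.float64(-0.085)]
[np.float64(-0.034), np.float64(0.001), np.float64(-0.081)]
[np.float64(-0.043), np.float64(0.001), np.float64(-0.077)]
[np.float64(-0.051), np.float64(0.001), np.float64(-0.072)]
[np.float64(-0.058), np.float64(0.001), np.float64(-0.067)]
[np.float64(-0.065), np.float64(0.001), np.float64(-0.06)]
[np.float64(-0.07), np.float64(0.001), np.float64(-0.053)]
[np.float64(-0.076), np.float64(0.001), np.float64(-0.046)]
```

Call:
{"fn": "arm_command", "kwargs": {
  "gripper": [1, 1, 1, 1, 1, 1, 1, 1],
  "slide": [
    [0.011, 0, -0.088],
    [0.002, 0, -0.088],
    [-0.008, 0, -0.088],
    [-0.017, 0, -0.087],
    [-0.026, 0, -0.085],
    [-0.034, 0, -0.081],
    [-0.043, 0, -0.077],
    [-0.051, 0, -0.072]
  ],
  "rotation": [
    [0, -1, 0],
    [0, -1, 0],
    [0, -1, 0],
    [0, -1, 0],
    [0, -1, 0],
    [0, -1, 0],
    [0, -1, 0],
    [0, -1, 0]
  ]
}}

```text
time_s: 14.05
position: [572.3, -130.3, 168.9]
tcp_rot: [-1.575, -0.008, 0.903]
ft_force: [1.3, 0.6, 1.5]
finger_gap: 88.0
```

```bash
python3 traj.py 591 -300.7 165 73 4
```

```text
pos [ 572.3 -130.3  168.9] row mm 42.860900057625834 row rot -0.886
[np.float64(-0.061), np.float64(0.002), np.float64(-0.06)]
[np.float64(-0.066), np.float64(0.002), np.float64(-0.054)]
[np.float64(-0.071), np.float64(0.002), np.float64(-0.048)]
[np.float64(-0.075), np.float64(0.002), np.float64(-0.041)]
```

Call:
{"fn": "arm_command", "kwargs": {
  "gripper": [1, 1, 1, 1, 1, 1, 1, 1],
  "slide": [
    [-0.061, 0, -0.06],
    [-0.066, 0, -0.054],
    [-0.071, 0, -0.048],
    [-0.07, 0, -0.038],
    [0, 0.02, 0],
    [0, 0.02, 0],
    [0, 0, 0],
    [0, 0, 0]
  ],
  "rotation": [
    [0, -0.89, 0],
    [0, -0.89, 0],
    [0, -0.89, 0],
    [0, -0.89, 0],
    [0, 0, 0],
    [0, 0, 0],
    [0, 0, 0],
    [0, 0, 0]
  ]
}}

```text
time_s: 14.85
position: [589.0, -308.0, 142.5]
tcp_rot: [-1.573, -0.006, 1.285]
ft_force: [0.1, 0.2, 0.2]
finger_gap: 88.1
```

```bash
python3 -c "
from fit import *
c=snap('wrist','w6');r=rectfit(c,near(c,(591,-300,42)),31.5);print(r)
";python3 pl.py 591 -300.7 71 73
```

```text
{'ctr': array([ 590.6, -301.4]), 'deg': np.float64(71.5), 'size': array([38.5, 49.1]), 'z': np.float64(42.1), 'n': 4865, 'cv': (array([ 591.1, -301.4]), 40.1, 51.1, 71.4), 'mean': array([ 588.7, -301.3,   42. ])}
t 14.9 pos [ 588.8 -307.7  142.3] rpy deg [-90.1   -0.35  73.66] gap 88.2 q6 -1.81
slide [ 0.0137  0.1427 -0.    ] rot [0.02 0.11 0.06]
```

View pics/w6.png

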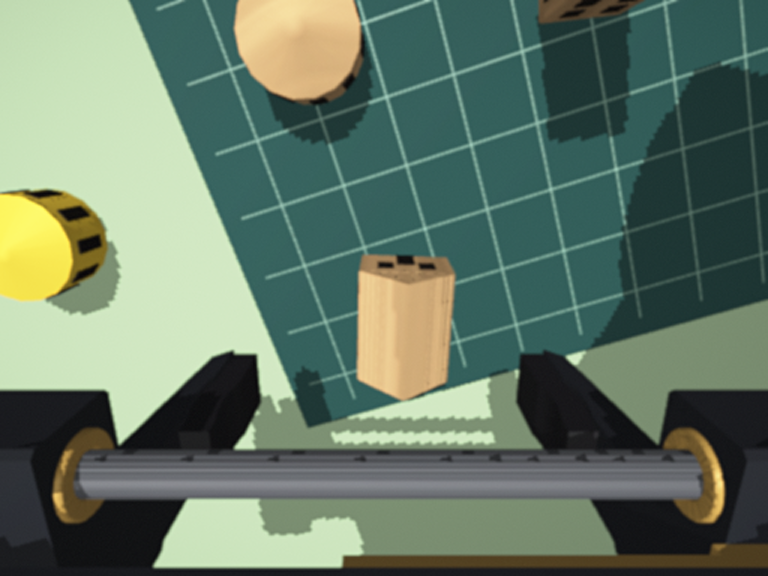

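The close crop shows the gabled house at (405,325), with the pavilion at (298,45) and yellow at (40,245), both clear of the fingers.

Call:
{"fn": "arm_command", "kwargs": {
  "gripper": [1, 1, 1, 1, 1, 1, 1, 1],
  "slide": [
    [0.006, 0.02, 0],
    [0.006, 0.03, 0],
    [0, 0.03, 0],
    [0, 0.02, 0],
    [0, 0.015, 0],
    [0, 0, 0],
    [0, 0, 0],
    [0, 0, 0]
  ],
  "rotation": [
    [0, 0.2, 0.06],
    [0, 0.1, 0],
    [0, 0, 0],
    [0, 0, 0],
    [0, 0, 0],
    [0, 0, 0],
    [0, 0, 0],
    [0, 0, 0]
  ]
}}

```text
time_s: 15.7
position: [591.4, -297.2, 81.5]
tcp_rot: [-1.572, -0.0, 1.259]
ft_force: [-0.7, 0.6, 0.0]
finger_gap: 88.1
```

```bash
python3 pl.py 591 -301.4 70 71.7
```

```text
t 15.7 pos [ 591.4 -297.2   81.5] rpy deg [-9.007e+01 -2.000e-02  7.212e+01] gap 88.1 q6 -1.76
slide [-0.0082  0.0229 -0.0018] rot [0.01 0.07 0.  ]
```

Call:
{"fn": "arm_command", "kwargs": {
  "gripper": [1, 1, 1, 1, -1, -1, -1, -1],
  "slide": [
    [-0.007, 0.012, -0.0018],
    [-0.002, 0.008, 0],
    [0, 0.003, 0],
    [0, 0, 0],
    [0, 0, 0],
    [0, 0, 0],
    [0, 0, 0],
    [0, 0, 0]
  ],
  "rotation": [
    [0, 0.05, 0],
    [0, 0, 0],
    [0, 0, 0],
    [0, 0, 0],
    [0, 0, 0],
    [0, 0, 0],
    [0, 0, 0],
    [0, 0, 0]
  ]
}}

```text
time_s: 16.5
position: [591.9, -303.5, 71.1]
tcp_rot: [-1.576, 0.0, 1.252]
ft_force: [0.7, -0.2, 0.0]
finger_gap: 58.1
```

Call:
{"fn": "arm_command", "kwargs": {
  "gripper": [-1, -1, -1, -1, -1, -1, -1, -1],
  "slide": [
    [0, 0, 0],
    [0, 0, 0],
    [0, 0, 0],
    [0, 0, 0],
    [0, -0.03, 0],
    [0, -0.05, 0],
    [0, -0.06, 0],
    [0, -0.06, 0]
  ],
  "rotation": [
    [0, 0, 0],
    [0, 0, 0],
    [0, 0, 0],
    [0, 0, 0],
    [0, 0, 0],
    [0, 0, 0],
    [0, 0, 0],
    [0, 0, 0]
  ]
}}

```text
time_s: 17.3
position: [588.1, -301.2, 170.1]
tcp_rot: [-1.564, -0.002, 1.252]
ft_force: [1.0, -0.3, -0.4]
finger_gap: 39.5
```

```bash
python3 traj.py 596.4 140.8 165 91.3 10
```

```text
pos [ 588.1 -301.2  170.1] row mm 44.2145071797817 row rot -0.326
[np.float64(0.084), np.float64(0.001), np.float64(0.026)]
[np.float64(0.085), np.float64(0.001), np.float64(0.023)]
[np.float64(0.086), np.float64(0.001), np.float64(0.02)]
[np.float64(0.087), np.float64(0.001), np.float64(0.017)]
[np.float64(0.087), np.float64(0.001), np.float64(0.014)]
[np.float64(0.088), np.float64(0.001), np.float64(0.011)]
[np.float64(0.088), np.float64(0.001), np.float64(0.008)]
[np.float64(0.088), np.float64(0.001), np.float64(0.005)]
[np.float64(0.088), np.float64(0.001), np.float64(0.002)]
[np.float64(0.088), np.float64(0.001), np.float64(-0.001)]
```

Call:
{"fn": "arm_command", "kwargs": {
  "gripper": [-1, -1, -1, -1, -1, -1, -1, -1],
  "slide": [
    [0.084, 0, 0.026],
    [0.085, 0, 0.023],
    [0.086, 0, 0.02],
    [0.087, 0, 0.017],
    [0.087, 0, 0.014],
    [0.088, 0, 0.011],
    [0.088, 0, 0.008],
    [0.088, 0, 0.005]
  ],
  "rotation": [
    [0, -0.33, 0],
    [0, -0.33, 0],
    [0, -0.33, 0],
    [0, -0.33, 0],
    [0, -0.33, 0],
    [0, -0.33, 0],
    [0, -0.33, 0],
    [0, -0.33, 0]
  ]
}}

```text
time_s: 18.1
position: [601.4, 54.8, 189.1]
tcp_rot: [-1.592, 0.005, 1.529]
ft_force: [-0.4, 0.5, -0.5]
finger_gap: 40.0
```

```bash
python3 pl.py 596.4 140.8 120 91.1
```

```text
t 18.1 pos [601.4  54.8 189.1] rpy deg [-91.19   0.3   87.59] gap 40.0 q6 -1.47
slide [0.1722 0.137  0.0202] rot [ 0.2  -0.58 -0.06]
```

Call:
{"fn": "arm_command", "kwargs": {
  "gripper": [-1, -1, -1, -1, -1, -1, -1, -1],
  "slide": [
    [0.07, 0.02, 0.01],
    [0.06, 0.03, 0.006],
    [0.03, 0.03, 0],
    [0.01, 0.03, 0],
    [0, 0.02, 0],
    [0, 0, 0],
    [0, 0, 0],
    [0, 0, 0]
  ],
  "rotation": [
    [0.1, -0.3, -0.03],
    [0.1, -0.25, -0.03],
    [0, 0, 0],
    [0, 0, 0],
    [0, 0, 0],
    [0, 0, 0],
    [0, 0, 0],
    [0, 0, 0]
  ]
}}

```text
time_s: 18.9
position: [596.7, 145.4, 126.6]
tcp_rot: [-1.577, -0.0, 1.592]
ft_force: [0.3, 0.5, -0.0]
finger_gap: 39.8
```

```bash
python3 pl.py 596.4 140.8 78 91.1
```

```text
t 18.9 pos [596.7 145.4 126.6] rpy deg [-9.038e+01 -2.000e-02  9.120e+01] gap 39.8 q6 -1.39
slide [-0.0092  0.0972  0.0014] rot [0.06 0.02 0.  ]
```

Call:
{"fn": "arm_command", "kwargs": {
  "gripper": [-1, -1, -1, -1, -1, -1, -1, -1],
  "slide": [
    [-0.008, 0.03, 0.001],
    [-0.002, 0.03, 0],
    [0, 0.02, 0],
    [0, 0.01, 0],
    [0, 0, 0],
    [0, 0, 0],
    [0, 0, 0],
    [0, 0, 0]
  ],
  "rotation": [
    [0.06, 0, 0],
    [0, 0, 0],
    [0, 0, 0],
    [0, 0, 0],
    [0, 0, 0],
    [0, 0, 0],
    [0, 0, 0],
    [0, 0, 0]
  ]
}}

```text
time_s: 19.7
position: [597.8, 137.9, 79.0]
tcp_rot: [-1.573, -0.0, 1.589]
ft_force: [-0.5, -0.2, -0.0]
finger_gap: 39.6
```

```bash
python3 pl.py 596.4 140.8 77.5 91.1;python3 -c "
from fit import *
c=snap('wrist','w7')"
```

```text
t 19.7 pos [597.8 137.9  79. ] rpy deg [-9.011e+01 -2.000e-02  9.103e+01] gap 39.6 q6 -1.4
slide [0.0059 0.0029 0.0026] rot [ 0.02 -0.01  0.  ]
```

View pics/w7.png

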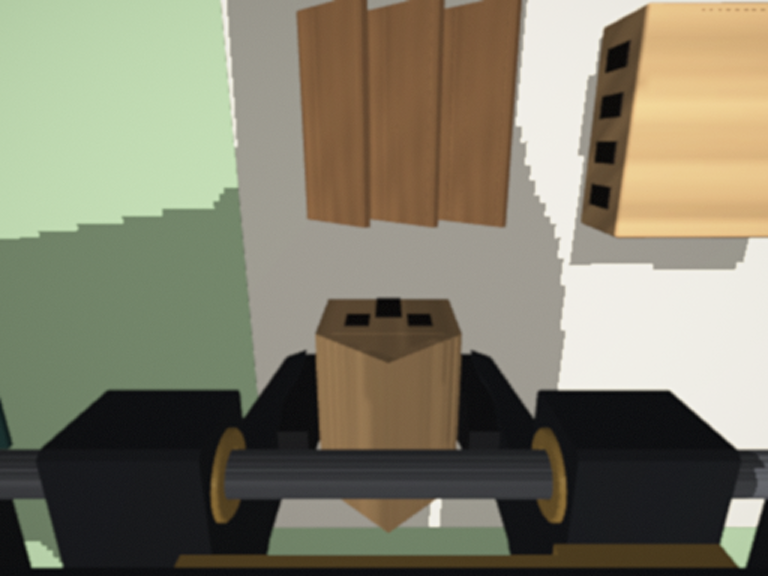

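The house at (388,400) hangs about 3 mm off the works' line (410,110), which agrees with the numbers. I'll nudge it and lower it.

Call:
{"fn": "arm_command", "kwargs": {
  "gripper": [-1, -1, -1, -1, -1, -1, -1, -1],
  "slide": [
    [0.006, 0.001, 0.002],
    [0.0015, 0.002, 0],
    [0, 0.001, 0],
    [0, 0, 0],
    [0, 0, 0],
    [0, 0, 0],
    [0, 0, 0],
    [0, 0, 0]
  ],
  "rotation": [
    [0, 0, 0],
    [0, 0, 0],
    [0, 0, 0],
    [0, 0, 0],
    [0, 0, 0],
    [0, 0, 0],
    [0, 0, 0],
    [0, 0, 0]
  ]
}}

```text
time_s: 20.55
position: [597.3, 142.4, 78.3]
tcp_rot: [-1.575, -0.001, 1.589]
ft_force: [-0.4, 0.6, 2.0]
finger_gap: 39.5
```

```bash
python3 pl.py 596.4 140.8 77.5 91.1
```

```text
t 20.55 pos [597.3 142.4  78.3] rpy deg [-9.025e+01 -4.000e-02  9.105e+01] gap 39.5 q6 -1.4
slide [-0.0031  0.0016  0.0019] rot [ 0.04 -0.01  0.01]
```

Call:
{"fn": "arm_command", "kwargs": {
  "gripper": [0.8, 0.8, 0.8, 0.8, 0.8, 0.8, 0.8, 0.8],
  "slide": [
    [0, 0, 0],
    [0, 0, 0],
    [0, 0, 0],
    [0, 0, 0],
    [0, -0.02, 0],
    [0, -0.05, 0],
    [0, -0.06, 0],
    [0, -0.06, 0]
  ],
  "rotation": [
    [0, 0, 0],
    [0, 0, 0],
    [0, 0, 0],
    [0, 0, 0],
    [0, 0, 0],
    [0, 0, 0],
    [0, 0, 0],
    [0, 0, 0]
  ]
}}

```text
time_s: 21.35
position: [593.0, 141.5, 171.1]
tcp_rot: [-1.563, 0.001, 1.589]
ft_force: [1.5, 0.2, 0.7]
finger_gap: 79.5
```

```bash
python3 traj.py 470 -307 180 -10 14;python3 traj.py 470 -307 180 60 11
```

```text
pos [593.  141.5 171.1] row mm 33.22432439811659 row rot 1.203
[np.float64(-0.064), np.float64(-0.001), np.float64(0.019)]
[np.float64(-0.066), np.float64(-0.001), np.float64(0.011)]
[np.float64(-0.066), np.float64(-0.001), np.float64(0.002)]
[np.float64(-0.066), np.float64(-0.001), np.float64(-0.006)]
[np.float64(-0.065), np.float64(-0.001), np.float64(-0.014)]
[np.float64(-0.063), np.float64(-0.001), np.float64(-0.022)]
[np.float64(-0.059), np.float64(-0.001), np.float64(-0.03)]
[np.float64(-0.055), np.float64(-0.001), np.float64(-0.037)]
[np.float64(-0.05), np.float64(-0.001), np.float64(-0.044)]
[np.float64(-0.044), np.float64(-0.001), np.float64(-0.05)]
[np.float64(-0.037), np.float64(-0.001), np.float64(-0.055)]
[np.float64(-0.03), np.float64(-0.001), np.float64(-0.059)]
[np.float64(-0.022), np.float64(-0.001), np.float64(-0.063)]
[np.float64(-0.014), np.float64(-0.001), np.float64(-0.065)]
pos [593.  141.5 171.1] row mm 42.28550377942111 row rot 0.47
[np.float64(-0.081), np.float64(-0.002), np.float64(0.024)]
[np.float64(-0.082), np.float64(-0.002), np.float64(0.02)]
[np.float64(-0.083), np.float64(-0.002), np.float64(0.016)]
[np.float64(-0.084), np.float64(-0.002), np.float64(0.012)]
[np.float64(-0.084), np.float64(-0.002), np.float64(0.008)]
[np.float64(-0.084), np.float64(-0.002), np.float64(0.003)]
[np.float64(-0.085), np.float64(-0.002), np.float64(-0.001)]
[np.float64(-0.084), np.float64(-0.002), np.float64(-0.005)]
[np.float64(-0.084), np.float64(-0.002), np.float64(-0.009)]
[np.float64(-0.084), np.float64(-0.002), np.float64(-0.013)]
[np.float64(-0.083), np.float64(-0.002), np.float64(-0.017)]
```

```bash
python3 traj.py 470 -307 171 40 11
```

```text
pos [593.  141.5 171.1] row mm 42.277839088417245 row rot 0.773
[np.float64(-0.081), np.float64(0.0), np.float64(0.024)]
[np.float64(-0.083), np.float64(0.0), np.float64(0.017)]
[np.float64(-0.084), np.float64(0.0), np.float64(0.01)]
[np.float64(-0.084), np.float64(0.0), np.float64(0.004)]
[np.float64(-0.084), np.float64(0.0), np.float64(-0.003)]
[np.float64(-0.084), np.float64(0.0), np.float64(-0.01)]
[np.float64(-0.083), np.float64(0.0), np.float64(-0.017)]
[np.float64(-0.081), np.float64(0.0), np.float64(-0.023)]
[np.float64(-0.079), np.float64(0.0), np.float64(-0.03)]
[np.float64(-0.076), np.float64(0.0), np.float64(-0.036)]
[np.float64(-0.073), np.float64(0.0), np.float64(-0.042)]
```

Call:
{"fn": "arm_command", "kwargs": {
  "gripper": [1, 1, 1, 1, 1, 1, 1, 1],
  "slide": [
    [-0.081, 0, 0.024],
    [-0.083, 0, 0.017],
    [-0.084, 0, 0.01],
    [-0.084, 0, 0.004],
    [-0.084, 0, -0.003],
    [-0.084, 0, -0.01],
    [-0.083, 0, -0.017],
    [-0.081, 0, -0.023]
  ],
  "rotation": [
    [0, 0.77, 0],
    [0, 0.77, 0],
    [0, 0.77, 0],
    [0, 0.77, 0],
    [0, 0.77, 0],
    [0, 0.77, 0],
    [0, 0.77, 0],
    [0, 0.77, 0]
  ]
}}

```text
time_s: 22.15
position: [506.8, -189.0, 186.7]
tcp_rot: [-1.586, -0.011, 0.929]
ft_force: [0.6, 0.2, -0.1]
finger_gap: 88.4
```

```bash
python3 traj.py 470 -307 171 40 3
```

```text
pos [ 506.8 -189.   186.7] row mm 41.523032384298595 row rot 0.736
[np.float64(-0.078), np.float64(0.01), np.float64(-0.027)]
[np.float64(-0.075), np.float64(0.01), np.float64(-0.033)]
[np.float64(-0.073), np.float64(0.01), np.float64(-0.039)]
```

Call:
{"fn": "arm_command", "kwargs": {
  "gripper": [1, 1, 1, 1, 1, 1, 1, 1],
  "slide": [
    [-0.078, 0, -0.027],
    [-0.075, 0, -0.033],
    [-0.065, 0, -0.033],
    [0, 0.01, 0],
    [0, 0.01, 0],
    [0, 0.01, 0],
    [0, 0, 0],
    [0, 0, 0]
  ],
  "rotation": [
    [0.05, 0.74, 0],
    [0.05, 0.74, 0],
    [0, 0.74, 0],
    [0, 0, 0],
    [0, 0, 0],
    [0, 0, 0],
    [0, 0, 0],
    [0, 0, 0]
  ]
}}

```text
time_s: 22.95
position: [467.9, -309.1, 175.4]
tcp_rot: [-1.579, -0.014, 0.683]
ft_force: [0.4, 0.7, 0.0]
finger_gap: 88.3
```

```bash
python3 -c "
from fit import *
c=snap('wrist','w8');r=rectfit(c,near(c,(470,-306,35)),29.5);print(r)
";python3 pl.py 470 -306.8 70 40
```

```text
{'ctr': array([ 469.2, -307.3]), 'deg': np.float64(39.5), 'size': array([40.8, 41. ]), 'z': np.float64(32.8), 'n': 2627, 'cv': (array([ 469.1, -307.3]), 44.8, 44.9, 14.2), 'mean': array([ 468.3, -306.3,   33.1])}
t 23.0 pos [ 467.9 -309.   175.3] rpy deg [-90.45  -0.83  39.14] gap 88.0 q6 -1.32
slide [0.003  0.2106 0.0024] rot [ 0.08 -0.14  0.14]
```

View pics/w8.png

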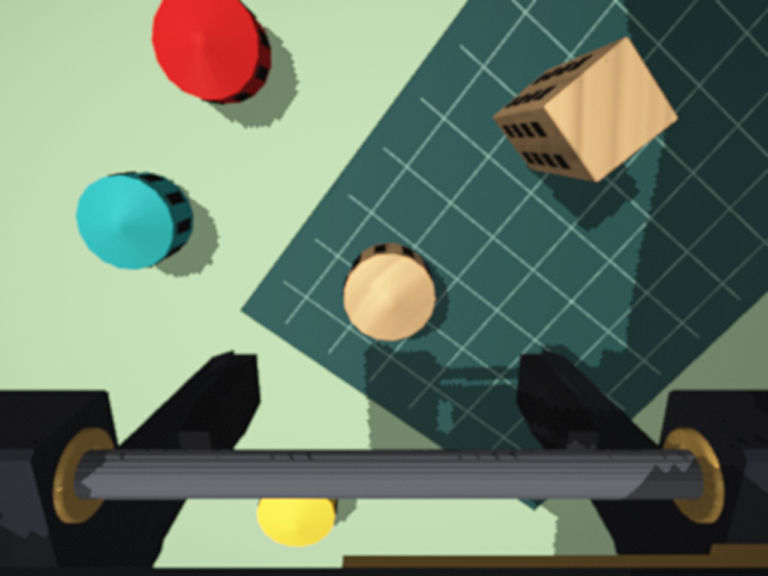

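The close crop confirms the wooden pavilion at (390,293). Red (208,45), turquoise (132,220), yellow (297,520) and the tower (600,110) all clear the fingers.

Call:
{"fn": "arm_command", "kwargs": {
  "gripper": [1, 1, 1, 1, 1, 1, 1, 1],
  "slide": [
    [0.003, 0.04, 0],
    [0, 0.04, 0],
    [0, 0.04, 0],
    [0, 0.04, 0],
    [0, 0.02, 0],
    [0, 0.01, 0],
    [0, 0, 0],
    [0, 0, 0]
  ],
  "rotation": [
    [0.08, -0.1, 0.12],
    [0, 0, 0],
    [0, 0, 0],
    [0, 0, 0],
    [0, 0, 0],
    [0, 0, 0],
    [0, 0, 0],
    [0, 0, 0]
  ]
}}

```text
time_s: 23.8
position: [474.4, -304.2, 80.5]
tcp_rot: [-1.576, -0.003, 0.704]
ft_force: [0.5, -0.2, -0.4]
finger_gap: 88.0
```

```bash
python3 pl.py 469.3 -307.2 69 40
```

```text
t 23.8 pos [ 474.4 -304.2   80.5] rpy deg [-90.27  -0.19  40.32] gap 88.0 q6 -1.32
slide [-0.0117  0.023   0.0022] rot [0.05 0.05 0.03]
```

Call:
{"fn": "arm_command", "kwargs": {
  "gripper": [1, 1, 1, 1, -1, -1, -1, -1],
  "slide": [
    [-0.008, 0.012, 0.0022],
    [-0.004, 0.008, 0],
    [0, 0.003, 0],
    [0, 0, 0],
    [0, 0, 0],
    [0, 0, 0],
    [0, 0, 0],
    [0, 0, 0]
  ],
  "rotation": [
    [0.05, 0, 0],
    [0, 0, 0],
    [0, 0, 0],
    [0, 0, 0],
    [0, 0, 0],
    [0, 0, 0],
    [0, 0, 0],
    [0, 0, 0]
  ]
}}

```text
time_s: 24.6
position: [470.3, -309.2, 71.1]
tcp_rot: [-1.575, -0.005, 0.703]
ft_force: [-0.8, 0.8, 0.1]
finger_gap: 58.2
```

```bash
python3 pl.py 469.3 -307.2 69 40
```

```text
t 24.6 pos [ 470.3 -309.2   71.1] rpy deg [-90.25  -0.26  40.29] gap 58.2 q6 -1.33
slide [0.001  0.0042 0.0043] rot [0.04 0.05 0.04]
```

Call:
{"fn": "arm_command", "kwargs": {
  "gripper": [-1, -1, -1, -1, -1, -1, -1, -1],
  "slide": [
    [0, 0.001, 0.004],
    [0, 0, 0],
    [0, 0, 0],
    [0, 0, 0],
    [0, 0, 0],
    [0, 0, 0],
    [0, 0, 0],
    [0, 0, 0]
  ],
  "rotation": [
    [0, 0, 0],
    [0, 0, 0],
    [0, 0, 0],
    [0, 0, 0],
    [0, 0, 0],
    [0, 0, 0],
    [0, 0, 0],
    [0, 0, 0]
  ]
}}

```text
time_s: 25.4
position: [468.9, -307.4, 70.6]
tcp_rot: [-1.575, -0.005, 0.703]
ft_force: [0.4, -0.7, -0.3]
finger_gap: 45.2
```

```bash
python3 pl.py 469.3 -307.2 69 40
```

```text
t 25.4 pos [ 468.9 -307.4   70.6] rpy deg [-90.25  -0.26  40.3 ] gap 45.2 q6 -1.33
slide [ 0.0008  0.0032 -0.0002] rot [0.04 0.05 0.04]
```

Call:
{"fn": "arm_command", "kwargs": {
  "gripper": [-1, -1, -1, -1, -1, -1, -1, -1],
  "slide": [
    [0, -0.03, 0],
    [0, -0.05, 0],
    [0, -0.06, 0],
    [0, -0.06, 0],
    [0, -0.03, 0],
    [0, 0, 0],
    [0, 0, 0],
    [0, 0, 0]
  ],
  "rotation": [
    [0, 0, 0],
    [0, 0, 0],
    [0, 0, 0],
    [0, 0, 0],
    [0, 0, 0],
    [0, 0, 0],
    [0, 0, 0],
    [0, 0, 0]
  ]
}}

```text
time_s: 26.2
position: [467.6, -306.8, 194.0]
tcp_rot: [-1.575, -0.005, 0.703]
ft_force: [0.7, 0.9, -0.2]
finger_gap: 45.2
```

```bash
python3 traj.py 435.2 307.5 185 91 14
```

```text
pos [ 467.6 -306.8  194. ] row mm 43.947411261723545 row rot -0.604
[np.float64(0.053), np.float64(0.001), np.float64(0.07)]
[np.float64(0.058), np.float64(0.001), np.float64(0.066)]
[np.float64(0.062), np.float64(0.001), np.float64(0.063)]
[np.float64(0.065), np.float64(0.001), np.float64(0.059)]
[np.float64(0.069), np.float64(0.001), np.float64(0.054)]
[np.float64(0.072), np.float64(0.001), np.float64(0.05)]
[np.float64(0.075), np.float64(0.001), np.float64(0.045)]
[np.float64(0.078), np.float64(0.001), np.float64(0.04)]
[np.float64(0.08), np.float64(0.001), np.float64(0.035)]
[np.float64(0.083), np.float64(0.001), np.float64(0.03)]
[np.float64(0.084), np.float64(0.001), np.float64(0.025)]
[np.float64(0.086), np.float64(0.001), np.float64(0.02)]
[np.float64(0.087), np.float64(0.001), np.float64(0.014)]
[np.float64(0.087), np.float64(0.001), np.float64(0.009)]
```

Call:
{"fn": "arm_command", "kwargs": {
  "gripper": [-1, -1, -1, -1, -1, -1, -1, -1],
  "slide": [
    [0.053, 0, 0.07],
    [0.058, 0, 0.066],
    [0.062, 0, 0.063],
    [0.065, 0, 0.059],
    [0.069, 0, 0.054],
    [0.072, 0, 0.05],
    [0.075, 0, 0.045],
    [0.078, 0, 0.04]
  ],
  "rotation": [
    [0, -0.6, 0],
    [0, -0.6, 0],
    [0, -0.6, 0],
    [0, -0.6, 0],
    [0, -0.6, 0],
    [0, -0.6, 0],
    [0, -0.6, 0],
    [0, -0.6, 0]
  ]
}}

```text
time_s: 27.0
position: [441.8, 51.2, 184.3]
tcp_rot: [-1.563, 0.001, 1.214]
ft_force: [0.5, 0.3, -0.1]
finger_gap: 45.2
```

```bash
python3 traj.py 435.2 307.5 185 91 6
```

```text
pos [441.8  51.2 184.3] row mm 42.73481444458176 row rot -0.595
[np.float64(0.079), np.float64(-0.0), np.float64(0.032)]
[np.float64(0.081), np.float64(-0.0), np.float64(0.027)]
[np.float64(0.083), np.float64(-0.0), np.float64(0.022)]
[np.float64(0.084), np.float64(-0.0), np.float64(0.017)]
[np.float64(0.085), np.float64(-0.0), np.float64(0.011)]
[np.float64(0.085), np.float64(-0.0), np.float64(0.006)]
```

Call:
{"fn": "arm_command", "kwargs": {
  "gripper": [-1, -1, -1, -1, -1, -1, -1, -1],
  "slide": [
    [0.079, 0, 0.032],
    [0.081, 0, 0.027],
    [0.083, 0, 0.022],
    [0.084, 0, 0.017],
    [0.085, 0, 0.011],
    [0.07, 0, 0.003],
    [0, 0.02, 0],
    [0, 0.02, 0]
  ],
  "rotation": [
    [0, -0.6, 0],
    [0, -0.6, 0],
    [0, -0.6, 0],
    [0, -0.6, 0],
    [0, -0.6, 0],
    [0, -0.6, 0],
    [0, 0, 0],
    [0, 0, 0]
  ]
}}

```text
time_s: 27.8
position: [425.0, 313.5, 154.6]
tcp_rot: [-1.55, 0.002, 1.616]
ft_force: [0.3, -1.1, -0.7]
finger_gap: 45.0
```

```bash
python3 pl.py 435.2 307.5 80 91
```

```text
t 27.8 pos [425.  313.5 154.6] rpy deg [-88.79   0.14  92.58] gap 45.0 q6 -1.04
slide [-0.0126  0.1489 -0.0229] rot [-0.2   0.26 -0.03]
```

Call:
{"fn": "arm_command", "kwargs": {
  "gripper": [-1, -1, -1, -1, -1, -1, -1, -1],
  "slide": [
    [-0.006, 0.03, -0.008],
    [-0.004, 0.03, -0.008],
    [-0.002, 0.03, -0.004],
    [0, 0.02, -0.002],
    [0, 0.01, 0],
    [0, 0, 0],
    [0, 0, 0],
    [0, 0, 0]
  ],
  "rotation": [
    [-0.1, 0.13, 0],
    [-0.1, 0.13, 0],
    [0, 0, 0],
    [0, 0, 0],
    [0, 0, 0],
    [0, 0, 0],
    [0, 0, 0],
    [0, 0, 0]
  ]
}}

```text
time_s: 28.6
position: [431.1, 297.4, 83.3]
tcp_rot: [-1.558, 0.013, 1.578]
ft_force: [0.2, 0.3, 0.3]
finger_gap: 44.9
```

```bash
python3 pl.py 435.2 307.5 78 91;python3 -c "
from fit import *
c=snap('wrist','w9')"
```

```text
t 28.6 pos [431.1 297.4  83.3] rpy deg [-89.25   0.73  90.44] gap 44.9 q6 -1.02
slide [ 0.0204  0.0103 -0.0084] rot [-0.13 -0.09 -0.12]
```

View pics/w9.png

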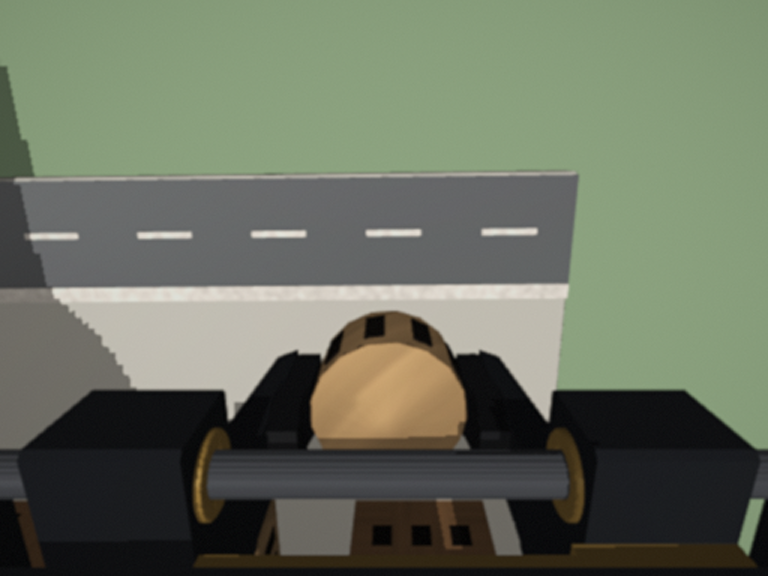

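The pavilion hangs at (390,385) in front of the courtyard block at (420,535). It still needs about 10 mm to the left, as the numbers say.

Call:
{"fn": "arm_command", "kwargs": {
  "gripper": [-1, -1, -1, -1, -1, -1, -1, -1],
  "slide": [
    [0.01, 0, -0.004],
    [0.008, 0, -0.003],
    [0, 0.002, 0],
    [0, 0.002, 0],
    [0, 0.002, 0],
    [0, 0, 0],
    [0, 0, 0],
    [0, 0, 0]
  ],
  "rotation": [
    [-0.13, -0.09, -0.12],
    [0, 0, 0],
    [0, 0, 0],
    [0, 0, 0],
    [0, 0, 0],
    [0, 0, 0],
    [0, 0, 0],
    [0, 0, 0]
  ]
}}

```text
time_s: 29.45
position: [436.1, 308.9, 82.3]
tcp_rot: [-1.577, -0.003, 1.59]
ft_force: [0.1, 0.7, -0.4]
finger_gap: 45.4
```

```bash
python3 pl.py 435.2 307.5 77.6 91
```

```text
t 29.45 pos [436.1 308.9  82.3] rpy deg [-90.33  -0.2   91.09] gap 45.4 q6 -1.02
slide [-0.0027  0.0095  0.0019] rot [0.06 0.02 0.03]
```

Call:
{"fn": "arm_command", "kwargs": {
  "gripper": [-1, -1, -1, -1, -1, -1, -1, -1],
  "slide": [
    [-0.0027, 0.005, 0.0015],
    [0, 0.005, 0],
    [0, 0.002, 0],
    [0, 0, 0],
    [0, 0, 0],
    [0, 0, 0],
    [0, 0, 0],
    [0, 0, 0]
  ],
  "rotation": [
    [0.05, 0, 0.03],
    [0, 0, 0],
    [0, 0, 0],
    [0, 0, 0],
    [0, 0, 0],
    [0, 0, 0],
    [0, 0, 0],
    [0, 0, 0]
  ]
}}

```text
time_s: 30.25
position: [435.8, 307.5, 77.6]
tcp_rot: [-1.571, -0.0, 1.589]
ft_force: [-0.3, -0.6, 1.7]
finger_gap: 45.5
```

```bash
python3 pl.py 435.2 307.5 77.6 91
```

```text
t 30.25 pos [435.8 307.5  77.6] rpy deg [-8.999e+01 -1.000e-02  9.106e+01] gap 45.5 q6 -1.02
slide [0.0001 0.0001 0.0012] rot [-0.    0.01  0.  ]
```

Contact (1.7 N) at the expected height, so I'll release and go up.

Call:
{"fn": "arm_command", "kwargs": {
  "gripper": [0.8, 0.8, 0.8, 0.8, 0.8, 0.8, 0.8, 0.8],
  "slide": [
    [0, 0, 0],
    [0, 0, 0],
    [0, 0, 0],
    [0, 0, 0],
    [0, -0.02, 0],
    [0, -0.06, 0],
    [0, -0.08, 0],
    [0, -0.08, 0]
  ],
  "rotation": [
    [0, 0, 0],
    [0, 0, 0],
    [0, 0, 0],
    [0, 0, 0],
    [0, 0, 0],
    [0, 0, 0],
    [0, 0, 0],
    [0, 0, 0]
  ]
}}

```text
time_s: 31.05
position: [431.5, 304.6, 194.9]
tcp_rot: [-1.557, 0.008, 1.589]
ft_force: [0.4, 1.1, 0.2]
finger_gap: 79.4
```

```bash
python3 traj.py 475 -193.2 220 -10.5 17
```

```text
pos [431.5 304.6 194.9] row mm 29.43223151509579 row rot 0.996
[np.float64(-0.059), np.float64(-0.003), np.float64(-0.004)]
[np.float64(-0.058), np.float64(-0.003), np.float64(-0.01)]
[np.float64(-0.057), np.float64(-0.003), np.float64(-0.016)]
[np.float64(-0.055), np.float64(-0.003), np.float64(-0.022)]
[np.float64(-0.052), np.float64(-0.003), np.float64(-0.027)]
[np.float64(-0.049), np.float64(-0.003), np.float64(-0.033)]
[np.float64(-0.045), np.float64(-0.003), np.float64(-0.038)]
[np.float64(-0.041), np.float64(-0.003), np.float64(-0.042)]
[np.float64(-0.036), np.float64(-0.003), np.float64(-0.046)]
[np.float64(-0.031), np.float64(-0.003), np.float64(-0.05)]
[np.float64(-0.026), np.float64(-0.003), np.float64(-0.053)]
[np.float64(-0.02), np.float64(-0.003), np.float64(-0.055)]
[np.float64(-0.015), np.float64(-0.003), np.float64(-0.057)]
[np.float64(-0.009), np.float64(-0.003), np.float64(-0.058)]
[np.float64(-0.002), np.float64(-0.003), np.float64(-0.059)]
[np.float64(0.004), np.float64(-0.003), np.float64(-0.059)]
[np.float64(0.01), np.float64(-0.003), np.float64(-0.058)]
```

```bash
python3 traj.py 475 -193.2 220 79.5 11
```

```text
pos [431.5 304.6 194.9] row mm 45.48617597787532 row rot 0.175
[np.float64(-0.091), np.float64(-0.005), np.float64(-0.006)]
[np.float64(-0.091), np.float64(-0.005), np.float64(-0.008)]
[np.float64(-0.09), np.float64(-0.005), np.float64(-0.01)]
[np.float64(-0.09), np.float64(-0.005), np.float64(-0.011)]
[np.float64(-0.09), np.float64(-0.005), np.float64(-0.013)]
[np.float64(-0.09), np.float64(-0.005), np.float64(-0.015)]
[np.float64(-0.089), np.float64(-0.005), np.float64(-0.016)]
[np.float64(-0.089), np.float64(-0.005), np.float64(-0.018)]
[np.float64(-0.089), np.float64(-0.005), np.float64(-0.019)]
[np.float64(-0.088), np.float64(-0.005), np.float64(-0.021)]
[np.float64(-0.088), np.float64(-0.005), np.float64(-0.023)]
```

Call:
{"fn": "arm_command", "kwargs": {
  "gripper": [1, 1, 1, 1, 1, 1, 1, 1],
  "slide": [
    [-0.091, -0.005, -0.006],
    [-0.091, -0.005, -0.008],
    [-0.09, -0.005, -0.01],
    [-0.09, -0.005, -0.011],
    [-0.09, -0.005, -0.013],
    [-0.09, -0.005, -0.015],
    [-0.089, -0.005, -0.016],
    [-0.089, -0.005, -0.018]
  ],
  "rotation": [
    [0, 0.17, 0],
    [0, 0.17, 0],
    [0, 0.17, 0],
    [0, 0.17, 0],
    [0, 0.17, 0],
    [0, 0.17, 0],
    [0, 0.17, 0],
    [0, 0.17, 0]
  ]
}}

```text
time_s: 31.85
position: [471.2, -61.6, 233.4]
tcp_rot: [-1.585, -0.003, 1.454]
ft_force: [0.6, -0.1, 0.1]
finger_gap: 87.9
```

```bash
python3 traj.py 475 -193.2 210 79.5 3
```

```text
pos [471.2 -61.6 233.4] row mm 44.58782504345017 row rot 0.211
[np.float64(-0.087), np.float64(0.016), np.float64(-0.013)]
[np.float64(-0.087), np.float64(0.016), np.float64(-0.015)]
[np.float64(-0.086), np.float64(0.016), np.float64(-0.017)]
```

Call:
{"fn": "arm_command", "kwargs": {
  "gripper": [1, 1, 1, 1, 1, 1, 1, 1],
  "slide": [
    [-0.087, 0.01, -0.013],
    [-0.087, 0.01, -0.015],
    [-0.07, 0.01, -0.012],
    [0, 0.01, 0],
    [0, 0, 0],
    [0, 0, 0],
    [0, 0, 0],
    [0, 0, 0]
  ],
  "rotation": [
    [0.05, 0.21, 0],
    [0.05, 0.21, 0],
    [0, 0.21, 0],
    [0, 0, 0],
    [0, 0, 0],
    [0, 0, 0],
    [0, 0, 0],
    [0, 0, 0]
  ]
}}

```text
time_s: 32.65
position: [474.9, -193.6, 219.6]
tcp_rot: [-1.583, -0.002, 1.38]
ft_force: [0.8, 0.1, -0.4]
finger_gap: 88.1
```

```bash
python3 -c "
from fit import *
c=snap('wrist','w10');r=rectfit(c,near(c,(475,-193,83)),78);print(r)
";python3 pl.py 475 -193.2 108 79.5
```

```text
{'ctr': array([ 474.2, -193.3]), 'deg': np.float64(76.5), 'size': array([32.3, 33.6]), 'z': np.float64(82.7), 'n': 2006, 'cv': (array([ 474.4, -193.6]), 34.1, 34.3, 79.3), 'mean': array([ 474.2, -192.9,   82.6])}
t 32.7 pos [ 474.9 -193.5  219.6] rpy deg [-90.72  -0.13  79.07] gap 88.0 q6 -1.82
slide [2.000e-04 2.232e-01 2.800e-03] rot [ 0.12 -0.07  0.02]
```

View pics/w10.png

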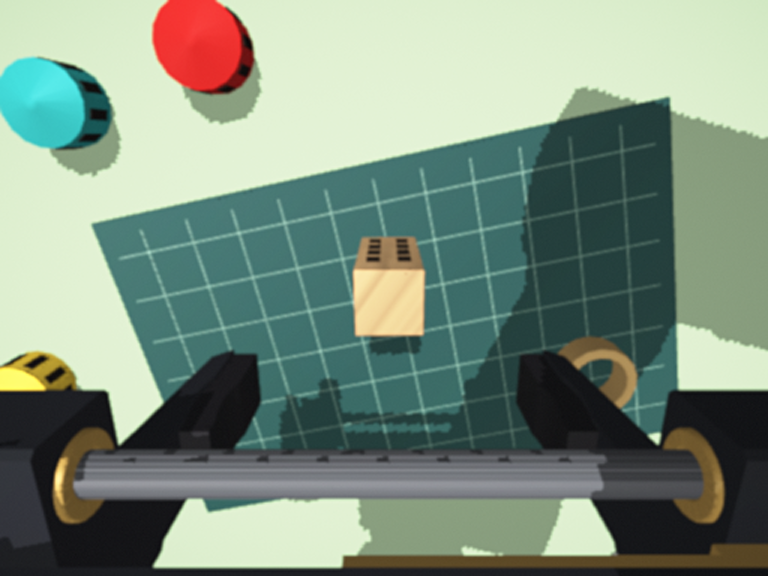

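The tower at (389,300) stands centred and square between the jaws, so I'll go down.

Call:
{"fn": "arm_command", "kwargs": {
  "gripper": [1, 1, 1, 1, 1, 1, 1, 1],
  "slide": [
    [0, 0.04, 0],
    [0, 0.05, 0],
    [0, 0.05, 0],
    [0, 0.04, 0],
    [0, 0.015, 0],
    [0, 0.005, 0],
    [0, 0, 0],
    [0, 0, 0]
  ],
  "rotation": [
    [0.1, -0.05, 0.02],
    [0, 0, 0],
    [0, 0, 0],
    [0, 0, 0],
    [0, 0, 0],
    [0, 0, 0],
    [0, 0, 0],
    [0, 0, 0]
  ]
}}

```text
time_s: 33.5
position: [475.5, -189.5, 112.1]
tcp_rot: [-1.57, 0.0, 1.393]
ft_force: [0.2, 0.0, -0.3]
finger_gap: 88.3
```

```bash
python3 pl.py 474.5 -193.4 106 79.5
```

```text
t 33.5 pos [ 475.5 -189.5  112.1] rpy deg [-89.96   0.    79.83] gap 88.3 q6 -1.82
slide [-0.0081  0.0122  0.0006] rot [-0.01  0.06 -0.  ]
```

Call:
{"fn": "arm_command", "kwargs": {
  "gripper": [1, 1, 1, -1, -1, -1, -1, -1],
  "slide": [
    [-0.006, 0.006, 0.0006],
    [-0.003, 0.005, 0],
    [0, 0, 0],
    [0, 0, 0],
    [0, 0, 0],
    [0, 0, 0],
    [0, 0, 0],
    [0, 0, 0]
  ],
  "rotation": [
    [0, 0.04, 0],
    [0, 0, 0],
    [0, 0, 0],
    [0, 0, 0],
    [0, 0, 0],
    [0, 0, 0],
    [0, 0, 0],
    [0, 0, 0]
  ]
}}

```text
time_s: 34.3
position: [476.6, -195.6, 109.7]
tcp_rot: [-1.577, 0.002, 1.388]
ft_force: [-0.5, 0.1, -0.4]
finger_gap: 50.2
```

```bash
python3 pl.py 474.5 -193.4 106 79.5
```

```text
t 34.3 pos [ 476.6 -195.6  109.7] rpy deg [-90.35   0.11  79.54] gap 50.2 q6 -1.83
slide [0.0036 0.0074 0.005 ] rot [ 0.06  0.01 -0.02]
```

Call:
{"fn": "arm_command", "kwargs": {
  "gripper": [-1, -1, -1, -1, -1, -1, -1, -1],
  "slide": [
    [0.003, 0.003, 0.004],
    [0, 0, 0],
    [0, 0, 0],
    [0, 0, 0],
    [0, 0, 0],
    [0, 0, 0],
    [0, 0, 0],
    [0, 0, 0]
  ],
  "rotation": [
    [0.05, 0, 0],
    [0, 0, 0],
    [0, 0, 0],
    [0, 0, 0],
    [0, 0, 0],
    [0, 0, 0],
    [0, 0, 0],
    [0, 0, 0]
  ]
}}

```text
time_s: 35.1
position: [474.8, -193.5, 108.0]
tcp_rot: [-1.571, 0.002, 1.389]
ft_force: [0.2, 0.3, 1.0]
finger_gap: 33.6
```

```bash
python3 pl.py 474.5 -193.4 106 79.5
```

```text
t 35.1 pos [ 474.8 -193.5  108. ] rpy deg [-90.02   0.11  79.56] gap 33.6 q6 -1.82
slide [0.0001 0.004  0.0006] rot [ 0.    0.01 -0.02]
```

Call:
{"fn": "arm_command", "kwargs": {
  "gripper": [-1, -1, -1, -1, -1, -1, -1, -1],
  "slide": [
    [0, -0.03, 0],
    [0, -0.05, 0],
    [0, -0.06, 0],
    [0, -0.05, 0],
    [0, -0.01, 0],
    [0, 0, 0],
    [0, 0, 0],
    [0, 0, 0]
  ],
  "rotation": [
    [0, 0, 0],
    [0, 0, 0],
    [0, 0, 0],
    [0, 0, 0],
    [0, 0, 0],
    [0, 0, 0],
    [0, 0, 0],
    [0, 0, 0]
  ]
}}

```text
time_s: 35.9
position: [471.8, -191.9, 206.2]
tcp_rot: [-1.562, -0.001, 1.388]
ft_force: [0.1, -0.4, -0.8]
finger_gap: 33.9
```

```bash
python3 traj.py 515.9 224 205 91.1 10; python3 -c "
from fit import *
c=snap('scene','s11');
for X,z in (((515,224,35),31),((435,307,40),37),((597,141,50),39)):
  r=rectfit(c,near(c,X,60),z);print(r['ctr'],r['size'],r['z'],r['deg'],r['mean'])
c=snap('top','t11');print('top')
for X,z in (((515,224,35),31),((435,307,40),37),((597,141,50),39)):
  r=rectfit(c,near(c,X,60),z);print(r['ctr'],r['size'],r['z'],r['deg'],r['mean'])
"
```

```text
pos [ 471.8 -191.9  206.2] row mm 41.82384156875468 row rot -0.193
[np.float64(0.083), np.float64(0.0), np.float64(0.006)]
[np.float64(0.084), np.float64(0.0), np.float64(0.005)]
[np.float64(0.084), np.float64(0.0), np.float64(0.003)]
[np.float64(0.084), np.float64(0.0), np.float64(0.001)]
[np.float64(0.084), np.float64(0.0), np.float64(-0.0)]
[np.float64(0.084), np.float64(0.0), np.float64(-0.002)]
[np.float64(0.084), np.float64(0.0), np.float64(-0.004)]
[np.float64(0.083), np.float64(0.0), np.float64(-0.005)]
[np.float64(0.083), np.float64(0.0), np.float64(-0.007)]
[np.float64(0.083), np.float64(0.0), np.float64(-0.009)]
[518.5 223.3] [52.9 55. ] 36.9 4.5 [519.7 223.2  36.8]
[478.1 306.8] [119.1  48.5] 41.8 1.5000000000000002 [486.6 306.8  41.9]
[557.7 141.5] [126.3  42.8] 46.6 0.5 [563.8 140.3  47.5]
top
[515.4 225.1] [55.1 54.5] 35.5 1.0 [515.3 225.2  35.7]
[434.7 307.3] [40.2 40.2] 41.1 72.5 [434.2 306.8  41.5]
[593.9 142.1] [49.2 38.4] 49.8 3.0000000000000004 [593.4 141.   49.5]
```

View pics/t11.png

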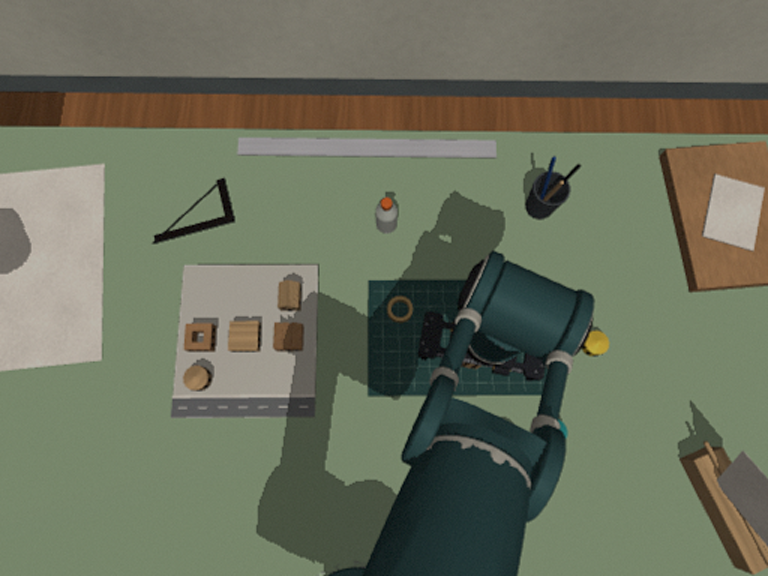

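The top view (1.5x scale) shows the plinth (243,335) in line between the courtyard block (200,337) and the works (287,337). The house (289,294) is behind the works and the pavilion (196,376) is in front of the courtyard block. The measured centres are within about 3 mm of the targets. The tower goes on next.

Call:
{"fn": "arm_command", "kwargs": {
  "gripper": [-1, -1, -1, -1, -1, -1, -1, -1],
  "slide": [
    [0.083, 0, 0.006],
    [0.084, 0, 0.005],
    [0.084, 0, 0.003],
    [0.084, 0, 0.001],
    [0.084, 0, 0],
    [0.084, 0, -0.002],
    [0.084, 0, -0.004],
    [0.083, 0, -0.005]
  ],
  "rotation": [
    [0, -0.19, 0],
    [0, -0.19, 0],
    [0, -0.19, 0],
    [0, -0.19, 0],
    [0, -0.19, 0],
    [0, -0.19, 0],
    [0, -0.19, 0],
    [0, -0.19, 0]
  ]
}}

```text
time_s: 36.8
position: [505.7, 148.0, 199.0]
tcp_rot: [-1.552, -0.001, 1.542]
ft_force: [1.0, -0.0, -0.9]
finger_gap: 33.9
```

```bash
python3 pl.py 516.8 224.1 170 91.1
```

```text
t 36.8 pos [505.7 148.  199. ] rpy deg [-8.894e+01 -3.000e-02  8.838e+01] gap 33.9 q6 -1.31
slide [ 0.1528  0.0578 -0.0189] rot [-0.18 -0.45  0.01]
```

Call:
{"fn": "arm_command", "kwargs": {
  "gripper": [-1, -1, -1, -1, -1, -1, -1, -1],
  "slide": [
    [0.06, 0, -0.008],
    [0.05, 0, -0.006],
    [0.025, 0.01, -0.004],
    [0.008, 0.02, 0],
    [0, 0.01, 0],
    [0, 0, 0],
    [0, 0, 0],
    [0, 0, 0]
  ],
  "rotation": [
    [-0.09, -0.22, 0],
    [-0.08, -0.2, 0],
    [0, 0, 0],
    [0, 0, 0],
    [0, 0, 0],
    [0, 0, 0],
    [0, 0, 0],
    [0, 0, 0]
  ]
}}

```text
time_s: 37.6
position: [512.3, 223.1, 170.9]
tcp_rot: [-1.56, 0.003, 1.591]
ft_force: [0.2, 0.1, -0.7]
finger_gap: 33.7
```

```bash
python3 pl.py 516.8 224.1 150 91.1
```

```text
t 37.6 pos [512.3 223.1 170.9] rpy deg [-89.4    0.17  91.18] gap 33.7 q6 -1.23
slide [ 0.0018  0.0418 -0.0095] rot [-0.1   0.01 -0.03]
```

Call:
{"fn": "arm_command", "kwargs": {
  "gripper": [-1, -1, -1, -1, -1, -1, -1, -1],
  "slide": [
    [0.002, 0.015, -0.005],
    [0, 0.015, -0.003],
    [0, 0.006, 0],
    [0, 0, 0],
    [0, 0, 0],
    [0, 0, 0],
    [0, 0, 0],
    [0, 0, 0]
  ],
  "rotation": [
    [-0.1, 0, -0.03],
    [0, 0, 0],
    [0, 0, 0],
    [0, 0, 0],
    [0, 0, 0],
    [0, 0, 0],
    [0, 0, 0],
    [0, 0, 0]
  ]
}}

```text
time_s: 38.4
position: [517.4, 222.9, 152.4]
tcp_rot: [-1.574, -0.001, 1.589]
ft_force: [0.2, 0.5, -0.2]
finger_gap: 33.7
```

```bash
python3 pl.py 516.8 224.1 140 91.1;python3 -c "
from fit import *
c=snap('wrist','w12')"
```

```text
t 38.4 pos [517.4 222.9 152.4] rpy deg [-9.016e+01 -5.000e-02  9.104e+01] gap 33.7 q6 -1.23
slide [0.0024 0.0248 0.0012] rot [ 0.03 -0.01  0.01]
```

View pics/w12.png

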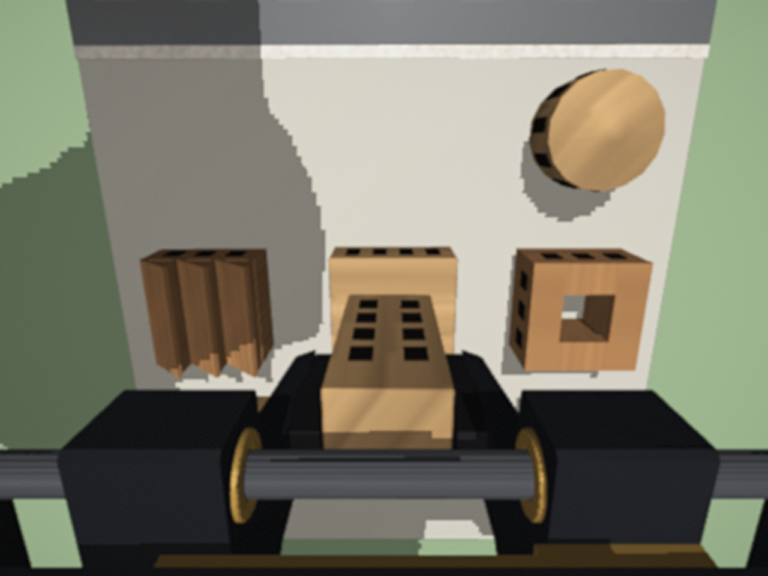

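The tower at (388,350) sits over the plinth (394,290) and square to it. I'll lower it.

Call:
{"fn": "arm_command", "kwargs": {
  "gripper": [-1, -1, -1, -1, -1, -1, -1, -1],
  "slide": [
    [0.002, 0.008, 0.001],
    [0, 0.008, 0],
    [0, 0.005, 0],
    [0, 0, 0],
    [0, 0, 0],
    [0, 0, 0],
    [0, 0, 0],
    [0, 0, 0]
  ],
  "rotation": [
    [0.03, 0, 0],
    [0, 0, 0],
    [0, 0, 0],
    [0, 0, 0],
    [0, 0, 0],
    [0, 0, 0],
    [0, 0, 0],
    [0, 0, 0]
  ]
}}

```text
time_s: 39.25
position: [516.9, 224.1, 141.0]
tcp_rot: [-1.57, -0.001, 1.589]
ft_force: [0.0, -0.2, -1.5]
finger_gap: 33.9
```

```bash
python3 pl.py 516.8 224.1 140 91.1
```

```text
t 39.25 pos [516.9 224.1 141. ] rpy deg [-8.997e+01 -5.000e-02  9.105e+01] gap 33.9 q6 -1.23
slide [0.     0.002  0.0001] rot [-0.01 -0.01  0.01]
```

Call:
{"fn": "arm_command", "kwargs": {
  "gripper": [-1, -1, -1, -1, -1, -1, -1, -1],
  "slide": [
    [0, 0.0025, 0],
    [0, 0.001, 0],
    [0, 0, 0],
    [0, 0, 0],
    [0, 0, 0],
    [0, 0, 0],
    [0, 0, 0],
    [0, 0, 0]
  ],
  "rotation": [
    [0, 0, 0],
    [0, 0, 0],
    [0, 0, 0],
    [0, 0, 0],
    [0, 0, 0],
    [0, 0, 0],
    [0, 0, 0],
    [0, 0, 0]
  ]
}}

```text
time_s: 40.05
position: [517.4, 224.3, 140.1]
tcp_rot: [-1.572, -0.001, 1.589]
ft_force: [-0.1, -0.5, -0.1]
finger_gap: 34.4
```

Call:
{"fn": "arm_command", "kwargs": {
  "gripper": [-1, -1, -1, -1, -1, -1, -1, -1],
  "slide": [
    [0, 0.0015, 0],
    [0, 0.001, 0],
    [0, 0, 0],
    [0, 0, 0],
    [0, 0, 0],
    [0, 0, 0],
    [0, 0, 0],
    [0, 0, 0]
  ],
  "rotation": [
    [0, 0, 0],
    [0, 0, 0],
    [0, 0, 0],
    [0, 0, 0],
    [0, 0, 0],
    [0, 0, 0],
    [0, 0, 0],
    [0, 0, 0]
  ]
}}

```text
time_s: 40.85
position: [517.6, 224.4, 140.1]
tcp_rot: [-1.572, -0.001, 1.589]
ft_force: [-0.6, -0.3, 2.3]
finger_gap: 33.3
```

Contact at 2.3 N, so I'll release, rise and back off.

Call:
{"fn": "arm_command", "kwargs": {
  "gripper": [0.5, 0.5, 0.5, 0.5, 0.5, 0.5, 0.5, 0.5],
  "slide": [
    [0, 0, 0],
    [0, 0, 0],
    [0, 0, 0],
    [0, 0, 0],
    [0, -0.02, 0],
    [0, -0.06, 0],
    [0, -0.08, 0],
    [0, -0.08, 0]
  ],
  "rotation": [
    [0, 0, 0],
    [0, 0, 0],
    [0, 0, 0],
    [0, 0, 0],
    [0, 0, 0],
    [0, 0, 0],
    [0, 0, 0],
    [0, 0, 0]
  ]
}}

```text
time_s: 41.65
position: [513.1, 222.5, 256.2]
tcp_rot: [-1.556, 0.004, 1.589]
ft_force: [0.3, 0.8, -0.9]
finger_gap: 66.1
```

Call:
{"fn": "arm_command", "kwargs": {
  "gripper": [0.5, 0.5, 0.5, 0.5, 0.5, 0.5, 0.5, 0.5],
  "slide": [
    [0, -0.09, 0],
    [0, -0.09, 0],
    [0, -0.05, 0.05],
    [0, 0, 0.06],
    [0, 0, 0.06],
    [0, 0, 0],
    [0, 0, 0],
    [0, 0, 0]
  ],
  "rotation": [
    [0, 0, 0],
    [0, 0, 0],
    [0, 0, 0],
    [0, 0, 0],
    [0, 0, 0],
    [0, 0, 0],
    [0, 0, 0],
    [0, 0, 0]
  ]
}}

```text
time_s: 42.45
position: [429.9, 222.0, 392.9]
tcp_rot: [-1.579, -0.005, 1.588]
ft_force: [-0.0, -0.2, -0.1]
finger_gap: 66.5
```

```bash
python3 -c "
from fit import *
from bench import *
print(state()['position'])
for n in ('wrist','scene','top'): snap(n,n+'13')"
```

```text
[429.89467028 222.02399228 392.91549361]
```

View pics/wrist13.png

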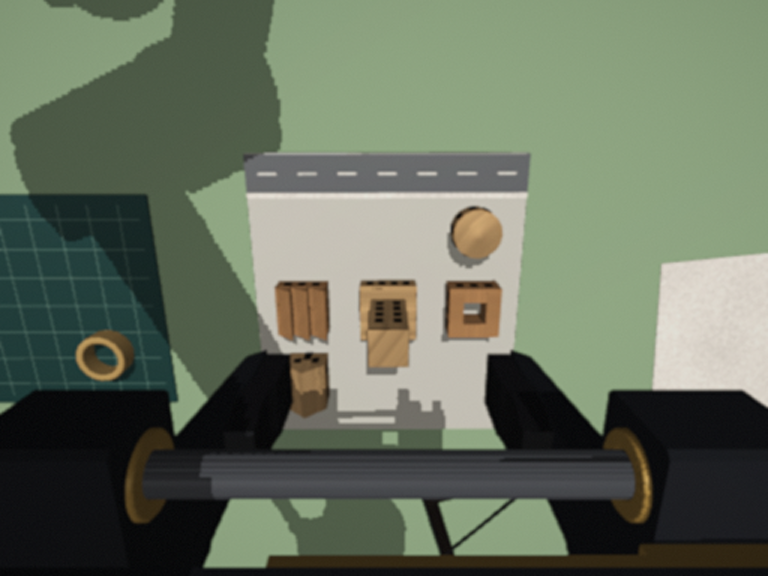

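View pics/scene13.png

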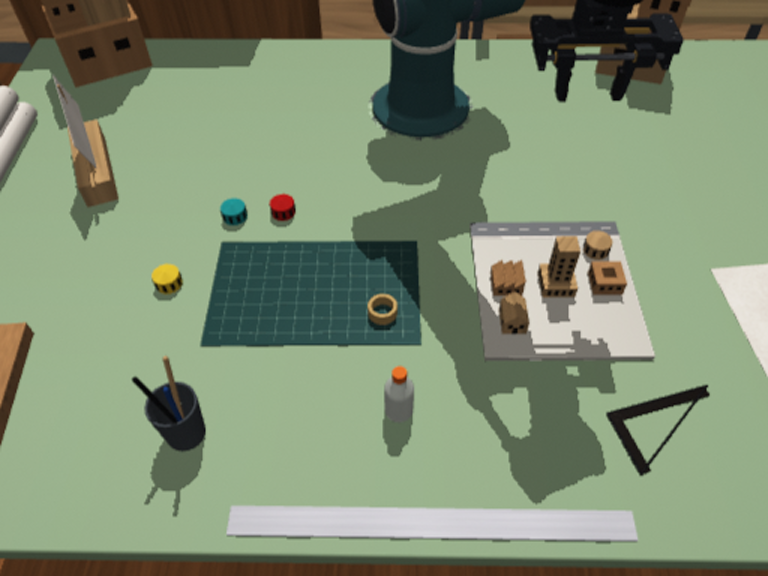

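Both views show everything in place and upright. The tower is on the plinth at wrist (388,330), the house at (309,385), the pavilion at (477,233), and the tape and glue look untouched. One last numeric check follows.

```bash
python3 -c "
from fit import *
c=load('wrist13.npz');P=cloud(c);m=wood(c)>0
a=np.radians(1.1);A=np.array([[np.cos(a),np.sin(a)],[-np.sin(a),np.cos(a)]])
def box(n,x,y,zl,zh,r=40):
    k=m&(abs(P[...,0]-x)<r)&(abs(P[...,1]-y)<r)&(P[...,2]>zl)&(P[...,2]<zh)
    f=rectfit(c,k,zl,zh); print(n,f['ctr'],f['cv'],f['z'],'deg',f['deg'],'board',np.round(A@(np.array(f['cv'][0])-[514.8,224.2]),1))
box('court',513,309,36,45,30);box('saw',516,139.5,33,50,30)
box('tower',517,224,108,125);box('plinth',517,224,31,40);box('house',596,141,39,65,38);box('pav',436,307,37,50,32)
t=load('top13.npz');s=load('scene13.npz')
for k in(t,s):
    r=rectfit(k,near(k,(575,-74,24),40),19);print('tape',r['ctr'],r['cv'][0])
for f in ('top0','top13','scene0','scene13'):
    k=load(f+'.npz');h=cv2.cvtColor(k['image'],cv2.COLOR_RGB2HSV);q=cv2.inRange(h,(3,170,120),(16,255,255));Q=cloud(k);q=(q>0)&(Q[...,0]>700)&(Q[...,2]>80);print(f,'cap',np.round(Q[q].mean(0),1))
"
```

```text
court [512.6 308.1] (array([512.7, 308.3]), 50.3, 50.2, 0.8) 39.7 deg 0.0 board [-0.5 84.1]
saw [515.8 139.5] (array([516.1, 139.2]), 50.9, 50.4, 1.5) 39.4 deg 2.5 board [ -0.3 -85. ]
tower [516.8 223.8] (array([516.9, 224. ]), 34.6, 33.6, 0.7) 114.7 deg 89.5 board [ 2.1 -0.2]
plinth [515.1 224.4] (array([516.1, 224.5]), 56.5, 55.3, 0.5) 34.8 deg 89.5 board [1.3 0.3]
house [594.9 144.6] (array([595.2, 143.7]), 50.9, 35.5, 1.1) 49.8 deg 89.0 board [ 78.8 -82. ]
pav [435.3 306.2] (array([435.6, 306.3]), 42.8, 43.4, 47.5) 39.9 deg 21.5 board [-77.6  83.6]
tape [572.6 -72. ] [572.6 -70.6]
tape [576.1 -73.7] [575.9 -73.3]
top0 cap [756.3 -42.8 110.2]
top13 cap [756.3 -42.8 110.1]
scene0 cap [760.  -44.8 111.7]
scene13 cap [759.9 -44.6 111.5]
```

All within tolerance, so I'm handing it in.

```bash
python3 -c "
from bench import *
print(finish_job())"
```

```text
the job is handed in; nothing more can be done
None
```

The site model is complete and handed in at about 43 s, well inside the 128 s limit. All four models stand upright and released, with the arm clear above the board.

The last wrist-camera check, in the board's frame and about its measured centre, gave:

| Model | Measured | Allowed |
|---|---|---|
| Plinth | (1.3, 0.3) mm from the board centre | ±13 mm |
| Tower | under 1 mm from the plinth's centre | ±11 mm |
| House | 79 mm behind the works, 3 mm off its line | 65–95 mm, ±13 mm |
| Pavilion | 77 mm in front of the courtyard block, under 1 mm off its line | 63–93 mm, ±13 mm |

- **Squareness:** the plinth, tower and house are within 1° of square to the board, and the house has a gable end facing the road.
- **Tape roll and glue bottle:** both measure within about 1 mm of where they started.
- **Heights:** the tops agree with the sizes given.
- **Disagreements:** the top and scene cameras differ from the wrist camera by about 1–3 mm, roughly the stated calibration error. The house's 3 mm offset may be partly false: the wrist view saw only 35.5 mm of its 40 mm width, and the earlier top view put it within about 1 mm of the line.

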